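Short and zero the bench multimeter

ROBOT

A 6-joint arm with a two-finger parallel gripper is mounted at the origin on the work surface. World frame = base frame: x ahead of the robot, y to its left, z up, the work surface at z = 0. Lengths are in m, angles in rad, forces in N, time in s.
With the tool pointing down it reaches from about 0.25 to 0.725 m from the base axis. Payload 4 kg.
Tool frame: the origin (TCP) lies midway between the tips of the shut fingers; the grasp point (between the pads) lies 19 mm behind it; y points along the fingers, x is the direction in which the jaws open and shut, and the axes are right-handed (so a half turn about y gives the same grasp; the last joint's range is limited). The gripper opens to 85 mm and grips with 20 to 120 N. Pads are 22 mm wide; open, the fingers measure 114 mm over their backs; the gripper's body (76 mm by 85 mm) begins 54 mm behind the grasp point. The pads swing forward as they close: fully open they stand 13 mm farther back than shut.
Start: joints at [1.32, 0.241, 0.005, 1.335, 0, 1.571], TCP at [0.124, 0.484, 0.231] pointing down, gripper open.
Joint ranges: [-2.72, 2.72], [-1.05, 1.87], [-1.09, 1.28], [-1.99, 2.15], [-1.42, 1.44], [-3.14, 3.14]. Speed limits (rad/s): [2.79, 2.79, 3.14, 3.14, 3.14, 3.14].

INTERFACE

Orientations are given as a unit quaternion [x, y, z, w].
In Python, from workcell import bot gives the robot as it stands. The module is installed in compiled form; this text tells all that it offers.
- The arm moves only by the shell command python3 -m inch 'ROWS'. ROWS is text: rows parted by semicolons, each of 7 numbers parted by spaces: the turn, a rotation vector about the tool's x, y, z in degrees, then the shift along the tool's x, y, z in mm, then the closure, from 0 (fully open) to 1 (shut). In form: ax ay az dx dy dz fingers; .... A call has 1 to 12 rows; each row shifts and turns the commanded pose from where the row before left it, along the tool's axes as they then stand; what a row does not reach is not made up. A row lasts 1/8 s, in which the tool goes at most 62.5 mm and 10.7 degrees, less where a joint would pass 70% of its speed; a pose out of reach is approached as far as the arm can. A call with a gripper value outside its range is refused whole. The fingers move at their own pace and stop on an object; the grip force is fixed at half the most. Time passes only in rows, so rows that do not move let the fingers close. It gives the time, the measured TCP pose, the force and the opening at its end, in the units of the state.
- bot.get_obs(): the state, without advancing time (a new reading comes with each control period).
- bot.camera(name): name is "scene" or "top"; returns a dict with "color" (400x640x3 uint8, blue, green, red), "fx", "fy", "cx", "cy" (pixels), "extrinsics" (4x4, takes a point from world to camera coordinates). Camera axes: x right, y up, looking along -z (the intrinsics and any distortion apply to the point x, -y, -z); pixel columns grow to the right and rows downward; lengths in m; the calibration is good to about 2 mm. A picture is of the moment at which its call begins. There is no depth.
- bot.job_done(): hands the job in, once; it reports no verdict.
Trained networks look in the newest picture that a camera, given by its name, has taken for a name from the list of things; names that differ only in an ending like _2 or _b are one class to them, and where a whole thing is asked for, a point or a joint stands for the part that bears it (a point fixed in the world has none). Each returns a list of dicts, best first, with "conf" (0 to 1); they miss things now and then, are a little off and sometimes report something else, mostly with a low value. They report only what shows in the picture. A call takes as long as a camera call. They do not tell look-alikes from the thing itself.
- bot.look_for(name, camera): "extent" ([left, top, right, bottom] in pixels, round what is visible of it).
- bot.cut_out(name, camera): "region" (400x640 bool, what is visible of it) and "extent" ([left, top, right, bottom] in pixels, round what is visible of it).
- bot.spot_point(name, camera): "point" ([column, row] in pixels: a listed point, or the origin of a listed thing).
The state is a dict: "clock": time; "joint_pos": joint angles; "joint_vel": joint speeds; "tau": joint torques, N m; "eef_pos": TCP position; "tool_rot": TCP orientation; "ft_force": force on the tool from outside, world axes, zero at the start; "ft_torque": the same for the moment, N m; "grip_width": finger opening in m.
Only numpy, scipy, OpenCV 4.12 (cv2) and the standard library are available. Lean on these libraries where they do the work, as an engineer would, in place of code of your own. Each camera call takes 0.05 s, during which the arm holds its last target.

TASK

Get the multimeter ready for low-ohm checks: slide the jack shutter all the way across to the left and turn the selector clockwise until its pointer is on the long mark, straight towards the display. Then take the two-pin shorting plug (the tall narrow one, not the flat test socket) from its stand, push it fully home in the two right-hand jacks that the shutter has uncovered, and finally press the round raised key down and let it come up. Leave the plug in, and leave everything else on the bench where it is.

Things in the scene. Friction and masses are not known exactly. Their poses are not given: they have to be found in the camera images.
- meter: black multimeter on its back, fixed; case 200 (x) x 96 (y) x 42 mm. Origin: centre of underside; face at z 42 mm. +x runs from the jack end (near the robot) past the selector to the display, +y is the face's left. Row of four jacks at x -74 mm, 19 mm apart in y; rails 3 mm high lie 9.5 mm either side of the row. Fixed flat keys, 2 mm high, at x 36, y 0 and 30 mm. Holster 6 mm thick, 40 mm high
- jack_com (a point): mouth centre of the third jack from the left, on the face. The jacks are straight round holes 5.4 mm wide, 24 mm deep, square-edged (the pins' round tips help them in). Spring contacts in them grip the pins: let go, the plug stays about 8 mm short of home; a push of 2 to 5 N takes it on
- jack_ohm (a point): centre of the mouth of the fourth (rightmost) jack, 19 mm to the right (meter -y) of jack_com, at face height
- jack_pair (a point): point on the face midway between jack_com and jack_ohm, at face height; the plug's origin lies here when it is fully home; axes as the meter's
- shutter (a joint): travel of the sliding jack shutter in m: near 0 it covers the two right-hand jacks, 0.038 (its stop) it is all the way to the left (meter +y) and covers the two left-hand jacks. Slides with about 1.2 N and stays where it is left
- shutter_ridge (a point): top centre of the shutter's thumb ridge, 13 mm above the face; the ridge is 6 mm thick along the travel (meter y), 15 mm long (meter x) and stands 11 mm up from the 2 mm shutter plate, which is 32 mm long along the travel and 16.5 mm wide. Moves with the shutter
- selector (a joint): angle of the rotary selector in rad, growing clockwise seen from above; at 0 its pointer end points to the meter's +y, at 1.571 to the meter's +x, straight at the display, where the long printed mark is (short marks are 0.3 rad apart). Stays where it is left (0.03 N m to turn); stop at 2.9
- selector_grip (a point): on the selector's axis, 22 mm above the face: top centre of its bar grip. The bar is 42 mm long, 10 mm thick and 16 mm high, on a disc 48 mm wide whose top is 6 mm above the face. Turns with the selector: its own +y runs along the bar to the pointer end (white line)
- zero_key (a joint): how far the round key is pressed, in m: 0 up, 0.004 fully down; springs back; 1 N to start, 3 N fully down
- zero_key_top (a point): centre of the top of the round key, 16 mm across, standing 9 mm above the face beside the two flat keys, on the right (meter -y) side of the key row
- plug: loose black shorting plug, about 30 g: grip 33 (y) x 14 (x) x 30 mm high, with two brass pins 4 mm thick with round tips, 19 mm apart along its y, reaching 18 mm down. Origin: centre of the grip's underside, between the pins; z up. The same turned half round. Starts upright with its pins in two holes of the stand
- test_socket: loose component test socket, not needed: black flat block 46 x 24 x 15 mm with a row of slots on top and the same two pins, standing in the other pair of holes of the stand. Origin: centre of the underside of its block
- stand: accessory stand, fixed: dark block 56 (x) x 170 (y) x 28 mm. Origin: centre of its underside. Pairs of 6.2 mm holes at y -38 and +38 mm hold the plug and the test socket (either may be in either), their undersides on its top, long side along the stand's y. Rows of steel bits 18 mm high at y -74 and +74 mm
- phone_back: opened phone housing, 146 x 71 x 9 mm, loose, lying to the right of the meter; origin: centre of its underside
- phone_screen: phone display panel, 143 x 68 x 5 mm, loose, lying to the left of the stand; origin: centre of its underside
- battery: flat phone battery, 38 x 90 x 4.5 mm, loose, lying in front of the meter (robot side); origin: centre of its underside
- driver_near: precision screwdriver about 150 mm long, 12 mm thick, lying loose in front of the stand; origin: under its middle
- driver_far: precision screwdriver about 150 mm long, 12 mm thick, lying loose to the right of the phone housing; origin: under its middle
- screw_dish: small steel screw dish, 68 mm wide and 18 mm high, loose, lying beyond the stand; origin: centre of its underside
Not all that is in view belongs to the job. Leave any blue look-alike of the plug alone.

How it is judged:
On the way, in this order (a step that is already met when the one before it is completed fails the run):
1. the shutter is all the way to the left and the selector's pointer is on the long mark (in either order) (value of joint shutter above 0.034 m and value of joint selector between 1.421 and 1.721 rad), for 0.2 s.
2. the shorting plug is fully home in the two right-hand jacks (all of step 1 and z of plug in the frame of jack_pair below 0.002 m and horizontal distance between plug and jack_pair below 0.0025 m and angle between the y axis of plug and the y axis of meter, either way round below 0.1 rad and angle between plug's own z axis and vertical below 0.08 rad), for 0.2 s.
3. the round key is pressed down while the plug is home (value of joint zero_key above 0.0028 m and z of plug in the frame of jack_pair below 0.002 m and horizontal distance between plug and jack_pair below 0.0025 m and angle between the y axis of plug and the y axis of meter, either way round below 0.1 rad and angle between plug's own z axis and vertical below 0.08 rad), for 0.1 s.
At the end, for the whole second after the job is handed in: shutter within 4 mm of its left stop; selector within 0.15 rad of the long mark; shorting plug at rest, home in the two right-hand jacks (underside within 2 mm of the face, 2.5 mm of jack_pair sideways, 0.1 rad in yaw, 0.08 rad upright); round key up again (within 0.8 mm) (all of step 2 and value of joint zero_key below 0.0008 m and linear speed of plug below 0.01 m/s); the robot touches nothing.
It fails at once if another thing on the bench is shifted by more than 15 mm (distance of any of test_socket, phone_back, phone_screen, battery, driver_near, driver_far, screw_dish from where it was at the start of the episode above 0.015 m).
It also fails if it takes over 72 s, if anything falls off the work surface, if the arm or the gripper's body presses on something with over 40 N, if the wrist force passes 120 N, or if a joint passes its speed limit or range.

## Working session

There is one attempt and no reset: what is moved stays moved. The work goes in short steps, Python scripts to look and compute and a shell command to move; the robot and the scene stay as the last step left them, time stands still between calls to the robot, and variables do not carry over. Pictures are saved under pics/ and viewed, and the job is handed in when it is done.

```bash
mkdir -p pics; ls; python3 - <<'E'
from workcell import bot
import cv2,numpy as np
o=bot.get_obs()
for k,v in o.items(): print(k,np.round(v,4))
for n in("scene","top"):
    c=bot.camera(n); cv2.imwrite(f"pics/{n}0.png",c["color"])
    print(n,c["fx"],c["fy"],c["cx"],c["cy"]);print(np.round(c["extrinsics"],4).tolist(), [k for k in c])
E
```

```text
pics
clock 0.0
joint_pos [ 1.32    0.2414  0.0037  1.3352 -0.      1.5707]
joint_vel [-0.0002  0.0006 -0.001  -0.0005  0.0007 -0.0004]
tau [ 4.00000e-04 -3.72321e+01  2.52406e+01  1.72000e-02 -0.00000e+00
 -0.00000e+00]
eef_pos [0.1239 0.4838 0.2304]
tool_rot [ 0.559   0.433  -0.4341 -0.5581]
ft_force [-0.6472 -0.3793 -0.8634]
ft_torque [ 0.0199 -0.0401  0.0053]
grip_width 0.0852
scene 439.95938972209603 439.95938972209603 316.98422035328133 202.88593005926631
[[0.1955, 0.9806, -0.0146, -0.1222], [-0.778, 0.1641, 0.6064, 0.3624], [0.597, -0.1071, 0.795, -1.4579], [0.0, 0.0, 0.0, 1.0]] ['color', 'fx', 'fy', 'cx', 'cy', 'extrinsics']
top 466.7597160441127 466.7597160441127 318.9522708425703 208.323960874565
[[-0.0092, -0.9999, 0.0087, 0.0307], [0.9809, -0.0073, 0.1944, -0.5681], [-0.1944, 0.0103, 0.9809, -1.2447], [0.0, 0.0, 0.0, 1.0]] ['color', 'fx', 'fy', 'cx', 'cy', 'extrinsics']
```

View pics/scene0.png

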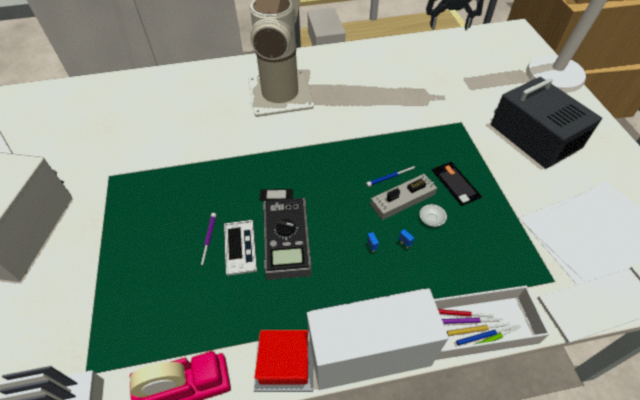

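View pics/top0.png

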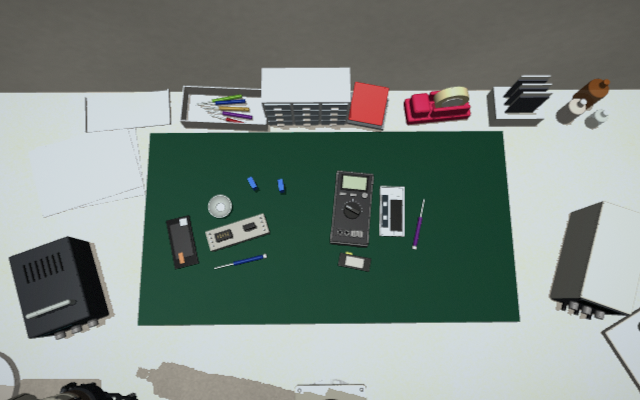

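```bash
cat > h.py <<'E'
from workcell import bot
import cv2,numpy as np
from scipy.optimize import least_squares
def K(c): return np.array([[c["fx"],0,c["cx"]],[0,c["fy"],c["cy"]],[0,0,1.]])
def proj(c,P):
    P=np.atleast_2d(P); E=np.array(c["extrinsics"]); q=P@E[:3,:3].T+E[:3,3]
    return np.stack([c["fx"]*q[:,0]/-q[:,2]+c["cx"], c["fy"]*-q[:,1]/-q[:,2]+c["cy"]],1)
def atz(c,uv,z):
    E=np.array(c["extrinsics"]);R=E[:3,:3];o=-R.T@E[:3,3]
    d=R.T@np.array([(uv[0]-c["cx"])/c["fx"],-(uv[1]-c["cy"])/c["fy"],-1])
    return o+d*(z-o[2])/d[2]
def tri(cs,uvs,x0=(0.4,0,0.05)):
    r=least_squares(lambda X:np.concatenate([proj(c,X)[0]-u for c,u in zip(cs,uvs)]),x0)
    return r.x,np.abs(r.fun).max()
E
python3 - <<'E'
from h import *
cs=[bot.camera(n) for n in("scene","top")]
names="meter jack_com jack_ohm jack_pair shutter_ridge selector_grip zero_key_top plug test_socket stand battery phone_back phone_screen driver_near driver_far screw_dish".split()
for n in names:
    r=[bot.spot_point(n,k) for k in("scene","top")]
    s=[[(np.round(d["point"],1).tolist(),round(d["conf"],2)) for d in q[:3]] for q in r]
    t=""
    if r[0] and r[1]:
        X,e=tri(cs,[r[0][0]["point"],r[1][0]["point"]]); t=(np.round(X,4).tolist(),round(e,2))
    print(n,s,t)
for n,c,(x0,y0,x1,y1) in(("scene",cs[0],(215,180,325,285)),("top",cs[1],(310,160,420,280))):
    cv2.imwrite(f"pics/m_{n}.png",cv2.resize(c["color"][y0:y1,x0:x1],None,fx=5,fy=5,interpolation=cv2.INTER_CUBIC))
a=cv2.resize(cs[0]["color"][160:260,355:475],None,fx=5,fy=5,interpolation=cv2.INTER_CUBIC)
cv2.imwrite("pics/s_scene.png",a)
cv2.imwrite("pics/s_top.png",cv2.resize(cs[1]["color"][165:280,165:300],None,fx=5,fy=5,interpolation=cv2.INTER_CUBIC))
E
```

```text
meter [[([287.8, 237.6], 0.67), ([276.2, 193.7], 0.17)], []] 
jack_com [[([280.3, 208.5], 0.74)], [([352.3, 235.2], 0.63), ([220.5, 207.0], 0.51)]] ([0.4952, -0.0685, 0.0326], np.float64(0.49))
jack_ohm [[([276.3, 208.7], 0.76)], [([361.2, 235.3], 0.68)]] ([0.4951, -0.0852, 0.036], np.float64(2.34))
jack_pair [[([279.5, 207.0], 0.61)], [([355.7, 235.5], 0.93), ([359.5, 234.7], 0.51)]] ([0.4939, -0.0734, 0.0385], np.float64(0.99))
shutter_ridge [[([275.3, 201.9], 0.49)], [([356.0, 230.0], 0.62), ([249.7, 226.3], 0.57), ([240.4, 262.0], 0.5)]] ([0.5035, -0.0774, 0.0735], np.float64(1.17))
selector_grip [[([284.1, 221.7], 0.76)], [([350.1, 210.8], 0.68)]] ([0.559, -0.0642, 0.0618], np.float64(1.45))
zero_key_top [[([274.0, 238.3], 0.59)], [([363.6, 193.9], 0.44)]] ([0.6056, -0.098, 0.0691], np.float64(0.08))
plug [[([371.9, 244.8], 0.72), ([391.4, 197.9], 0.65), ([407.7, 236.6], 0.56)], [([246.0, 225.6], 0.61), ([283.2, 188.2], 0.47), ([253.5, 182.5], 0.45)]] ([0.5437, 0.2145, -0.1542], np.float64(13.79))
test_socket [[([415.3, 187.0], 0.53), ([404.3, 198.9], 0.47)], [([223.6, 233.2], 0
[... 157 characters left out ...]
ttery [[([278.4, 194.9], 0.63)], [([356.1, 259.2], 0.68)]] ([0.4306, -0.0724, 0.0098], np.float64(2.03))
phone_back [[([241.2, 250.3], 0.97), ([278.8, 210.7], 0.31)], [([389.3, 211.9], 0.68)]] ([0.5698, -0.1829, -0.0141], np.float64(0.54))
phone_screen [[([452.9, 184.0], 0.73), ([279.4, 197.8], 0.66)], [([182.7, 240.2], 0.9)]] ([0.4876, 0.4117, 0.0028], np.float64(1.26))
driver_near [[([392.5, 177.9], 0.7)], [([240.8, 260.7], 0.62)]] ([0.43, 0.2512, 0.0007], np.float64(0.89))
driver_far [[([205.6, 243.3], 0.72)], [([418.5, 225.0], 0.66)]] ([0.5304, -0.2689, -0.0147], np.float64(1.19))
screw_dish [[([430.9, 217.7], 0.94)], [([219.7, 209.4], 0.64)]] ([0.5787, 0.3132, -0.0035], np.float64(0.3))
```

View pics/m_scene.png

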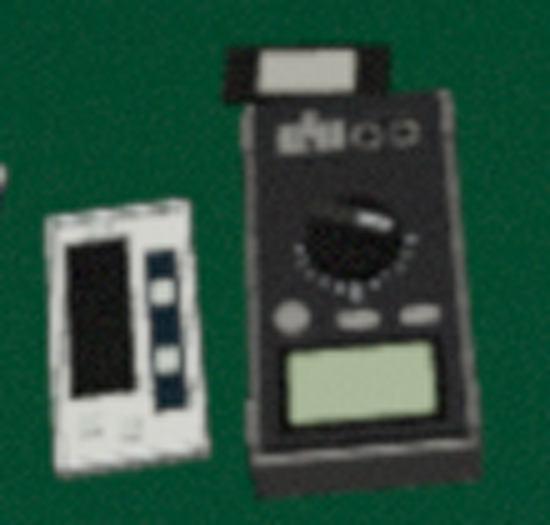

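View pics/m_top.png

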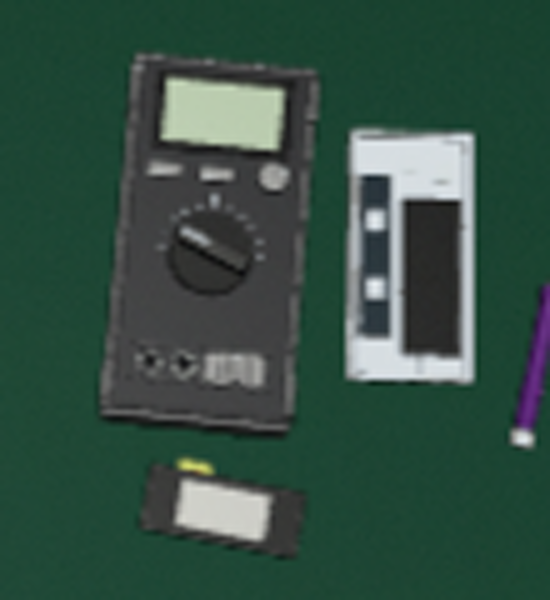

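View pics/s_scene.png

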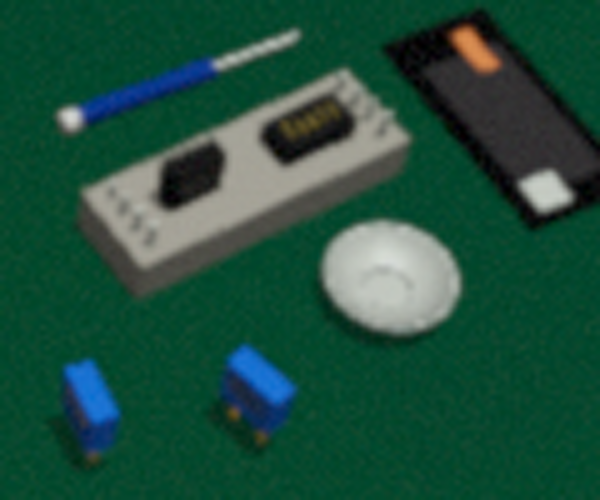

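View pics/s_top.png

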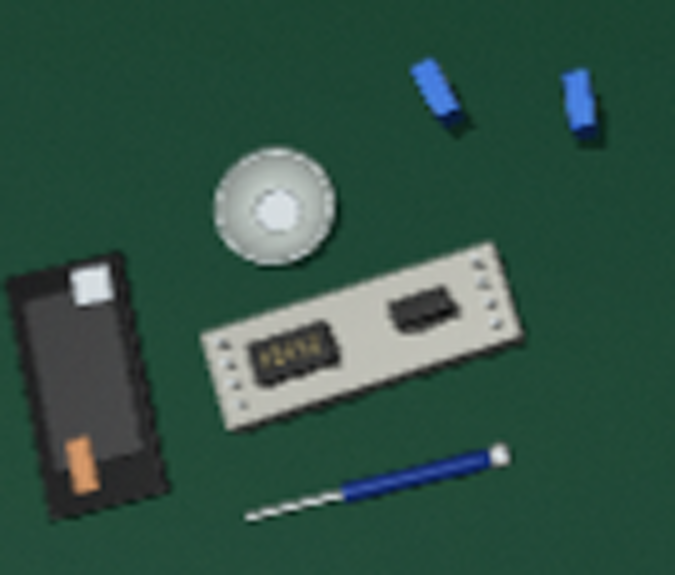

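```bash
cat > fit.py <<'E'
from h import *
from scipy.optimize import minimize
cs=[]
for n in("scene","top"):
    fr=[bot.camera(n) for _ in range(6)]
    c=dict(fr[0]); c["im"]=np.mean([f["color"].astype(float) for f in fr],0); cs.append(c)
import pickle; pickle.dump(cs,open("frames.pkl","wb"))
E
python3 fit.py
cat > sil.py <<'E'
from h import *
from scipy.optimize import minimize
import pickle
cs=pickle.load(open("frames.pkl","rb"))
def alpha(im):
    b,g,r=im[...,0],im[...,1],im[...,2]
    s=(g-r)/np.maximum(g,8)
    return s
def box(p,L,W,z0,z1):
    x,y,t=p;c,s=np.cos(t),np.sin(t)
    return np.array([[x+c*a-s*b,y+s*a+c*b,z] for a in(-L/2,L/2) for b in(-W/2,W/2) for z in(z0,z1)])
S=8
def render(c,boxes,roi,off=(0,0)):
    x0,y0,x1,y1=roi
    m=np.zeros(((y1-y0)*S,(x1-x0)*S),np.uint8)
    for B in boxes:
        uv=(proj(c,B)+off-[x0,y0]+0.5)*S-0.5
        h=cv2.convexHull(uv.astype(np.float32))
        cv2.fillConvexPoly(m,np.round(h*16).astype(np.int32),255,cv2.LINE_AA,4)
    m=cv2.resize(m,(x1-x0,y1-y0),interpolation=cv2.INTER_AREA)/255.
    return cv2.GaussianBlur(m,(0,0),0.6)
E
python3 - <<'E'
from sil import *
for n,c in zip("st",cs):
    a=alpha(c["im"]); 
    r=(215,180,325,285) if n=="s" else (310,160,420,280)
    cv2.imwrite(f"pics/a_{n}.png",cv2.resize(np.clip(a[r[1]:r[3],r[0]:r[2]]*255,0,255).astype(np.uint8),None,fx=5,fy=5))
    r=(355,160,475,260) if n=="s" else (165,165,300,280)
    cv2.imwrite(f"pics/b_{n}.png",cv2.resize(np.clip(a[r[1]:r[3],r[0]:r[2]]*255,0,255).astype(np.uint8),None,fx=5,fy=5))
x=[cv2.resize(cv2.imread(f"pics/{k}.png"),(395,290)) for k in("a_s","a_t","b_s","b_t")]
cv2.imwrite("pics/alpha.png",np.vstack([np.hstack(x[:2]),np.hstack(x[2:])]))
E
```

```text
(no output)
```

View pics/alpha.png

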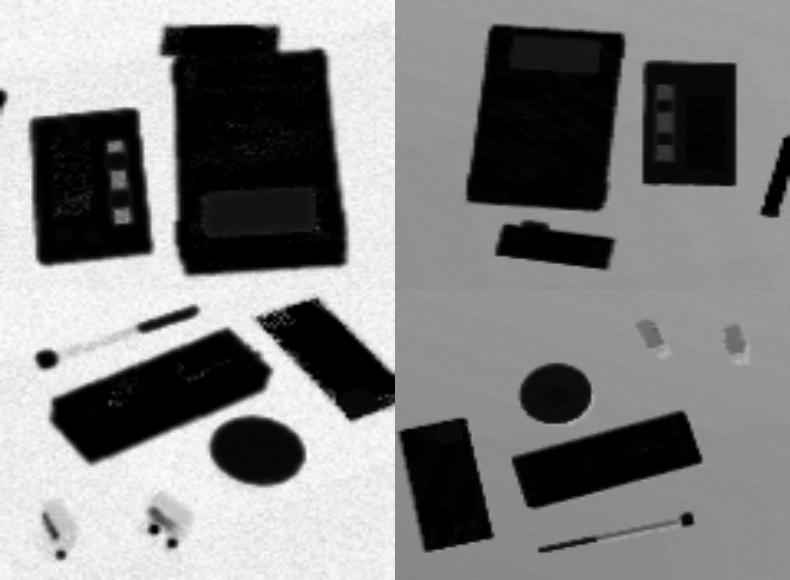

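```bash
python3 - <<'E'
from sil import *
A=[]
for c in cs:
    A.append(alpha(c["im"]))
def fit(boxf,p0,rois,ex,cams,free=None):
    T=[];W=[]
    for i in cams:
        x0,y0,x1,y1=rois[i]; a=A[i][y0:y1,x0:x1]; bg=np.median(a[a>0.2]); t=np.clip(1-a/bg,0,1)
        w=np.ones_like(t)
        for (X0,Y0,X1,Y1) in ex[i]: w[max(0,Y0-y0):max(0,Y1-y0),max(0,X0-x0):max(0,X1-x0)]=0
        T.append(t>0.5 if 0 else t);W.append(w)
    def f(q):
        p=np.array(p0)+np.array(q)*sc
        return sum((w*(render(cs[i],boxf(p),rois[i])-t)**2).sum() for i,t,w in zip(cams,T,W))
    sc=np.array([.002,.002,.02,.004,.004,.004][:len(p0)])
    r=minimize(f,np.zeros(len(p0)),method="Powell",options=dict(xtol=1e-3,ftol=1e-6))
    r=minimize(f,r.x,method="Nelder-Mead",options=dict(xatol=1e-3,fatol=1e-4,maxiter=1500))
    return np.array(p0)+r.x*sc,r.fun
stand=lambda p:[box(p[:3],.056,.170,0,.028)]
rois=[(362,165,446,222),(198,208,275,256)]
ex=[[(415,200,460,240),(362,160,400,180),(430,160,450,178),(437,160,450,195)],[(190,200,235,221),(195,210,200,270)]]
for cams in([0],[1],[0,1]): print("stand",cams,[np.round(v,4) for v in fit(stand,[.50,.2588,.2],rois,ex,cams)])
mrois=[(258,190,318,284),(325,165,378,250)]
mex=[[(255,185,298,201)],[(325,247,378,260)]]
for Lw in (0,1):
  mb=lambda p:[box(p[:3],p[3],p[4],0,.040), box(p[:3],.2,.096,0,.042)]
  for cams in([0],[1],[0,1]): print("meter",cams,[np.round(v,4) for v in fit(mb,[.57,-.07,-.07,.212,.108],mrois,mex,cams)])
  break
E
```

```text
stand [0] [array([0.5058, 0.2585, 0.3057]), np.float64(97.8477)]
stand [1] [array([0.5098, 0.2583, 0.3082]), np.float64(16.3865)]
stand [0, 1] [array([0.5085, 0.2582, 0.3027]), np.float64(146.6672)]
meter [0] [array([ 0.5743, -0.0675, -0.109 ,  0.2057,  0.1082]), np.float64(11.6331)]
meter [1] [array([ 0.5746, -0.0671, -0.1095,  0.2073,  0.1061]), np.float64(14.0442)]
meter [0, 1] [array([ 0.5743, -0.0673, -0.1098,  0.2066,  0.1072]), np.float64(33.1607)]
```

```bash
cat > ov.py <<'E'
from sil import *
def meterpts(p,dx=0):
    x,y,t=p;c,s=np.cos(t),np.sin(t)
    f=lambda a,b,z:[x+c*a-s*b,y+s*a+c*b,z]
    return f
E
python3 - <<'E'
from ov import *
p=[.5743,-.0673,-.1097]
f=meterpts(p)
pts=[f(-.074,28.5e-3,.042),f(-.074,9.5e-3,.042),f(-.074,-9.5e-3,.042),f(-.074,-28.5e-3,.042),f(.036,0,.044),f(.036,.03,.044),f(.036,-.03,.051)]
cor=[f(a,b,.042) for a in(-.1,.1) for b in(-.048,.048)]
for n,c,r in(("s",cs[0],(255,190,320,285)),("t",cs[1],(322,165,382,250))):
    im=c["im"][r[1]:r[3],r[0]:r[2]]; im=np.clip(im*1.8,0,255).astype(np.uint8)
    im=cv2.resize(im,None,fx=6,fy=6,interpolation=cv2.INTER_CUBIC)
    for P in pts+cor:
        u=(proj(c,P)[0]-[r[0],r[1]]+.5)*6
        cv2.drawMarker(im,tuple(int(v) for v in u),(0,0,255),cv2.MARKER_CROSS,9,1)
    cv2.imwrite(f"pics/ov_{n}.png",im)
a,b=cv2.imread("pics/ov_s.png"),cv2.imread("pics/ov_t.png")
h=max(a.shape[0],b.shape[0]);pad=lambda q:np.pad(q,((0,h-q.shape[0]),(0,0),(0,0)))
cv2.imwrite("pics/ov.png",np.hstack([pad(a),pad(b)]))
E
```

```text
(no output)
```

View pics/ov.png

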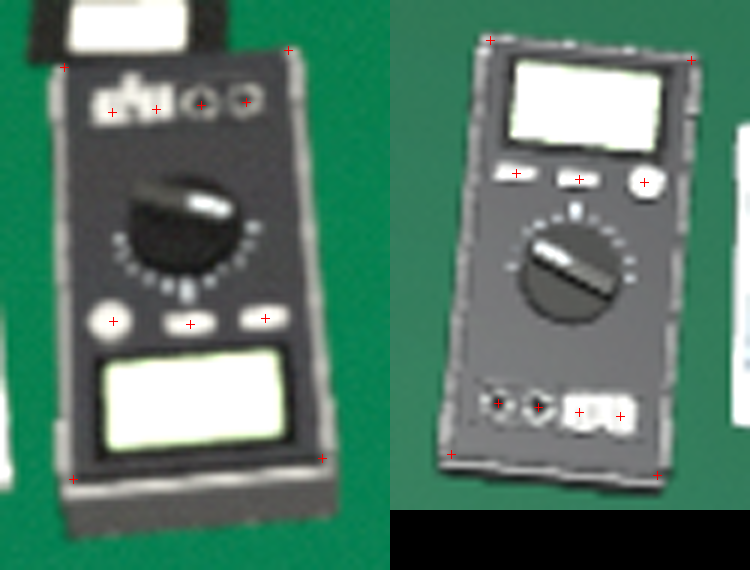

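```bash
python3 - <<'E'
from sil import *
import sys
yaw=.307
def run(p0,dims,rois,name,dark=True,freeyaw=True):
    L,W,z0,z1=dims
    for cams in([0],[1],[0,1]):
        T=[]
        for i in cams:
            x0,y0,x1,y1=rois[i]; a=cs[i]["im"][y0:y1,x0:x1].mean(2)
            hi=np.percentile(a,90); lo=np.percentile(a,8); T.append(np.clip((hi-a)/(hi-lo),0,1))
        def f(q):
            p=[p0[0]+q[0]*.002,p0[1]+q[1]*.002,p0[2]+(q[2]*.03 if freeyaw else 0)]
            return sum(((render(cs[i],[box(p,L,W,z0,z1)],rois[i])-t)**2).sum() for i,t in zip(cams,T))
        r=minimize(f,[0,0,0],method="Powell");r=minimize(f,r.x,method="Nelder-Mead")
        print(name,cams,np.round([p0[0]+r.x[0]*.002,p0[1]+r.x[1]*.002,p0[2]+r.x[2]*.03],4),round(r.fun,2))
c,s=np.cos(yaw),np.sin(yaw)
for sg in(-1,1):
    P=[.5095-s*.038*sg,.2583+c*.038*sg]; print(sg,P,[proj(k,[*P,.043])[0] for k in cs])
P=[.5095+s*.038,.2583-c*.038,yaw]
run(P,(.014,.033,.028,.058),[(383,185,403,204),(239,219,261,236)],"plug")
for n,c_,r in(("s",cs[0],(362,165,446,222)),("t",cs[1],(198,208,275,256))):
    im=np.clip(c_["im"][r[1]:r[3],r[0]:r[2]]*1.3,0,255).astype(np.uint8); im=cv2.resize(im,None,fx=9,fy=9,interpolation=cv2.INTER_CUBIC)
    def dr(B,col):
        u=(proj(c_,B)-[r[0],r[1]]+.5)*9
        for i in range(8):
            for j in range(i):
                if bin(i^j).count("1")==1: cv2.line(im,tuple(u[i].astype(int)),tuple(u[j].astype(int)),col,1)
    dr(box(P,.014,.033,.028,.058),(0,0,255)); dr(box([.5095,.2583,yaw],.056,.17,0,.028),(0,255,255))
    cv2.imwrite(f"pics/st_{n}.png",im)
E
```

```text
-1 [np.float64(0.5209836101557451), np.float64(0.22207671056087164)] [array([393.17710704, 195.30977313]), array([248.75616278, 226.38121597])]
1 [np.float64(0.49801638984425484), np.float64(0.2945232894391283)] [array([417.05139444, 184.14247307]), array([222.46628545, 234.75642187])]
plug [0] [0.5178 0.2215 0.4388] 47.24
plug [1] [0.5203 0.2207 0.3183] 7.99
plug [0, 1] [0.5197 0.2207 0.353 ] 57.88
```

View pics/st_s.png

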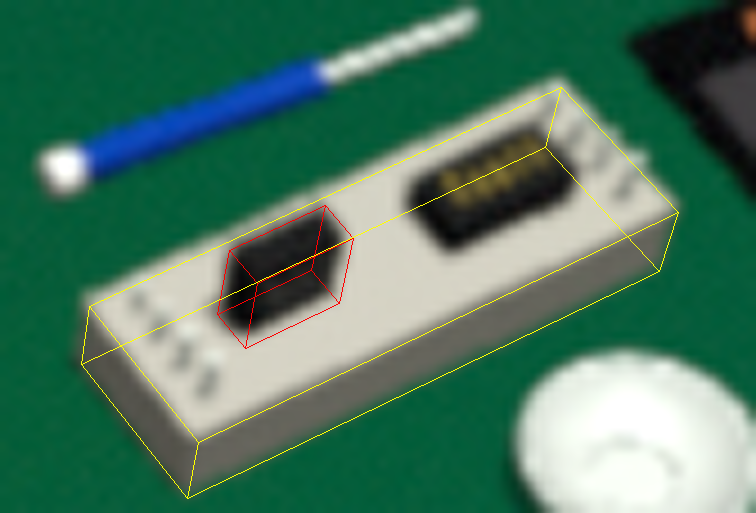

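View pics/st_t.png

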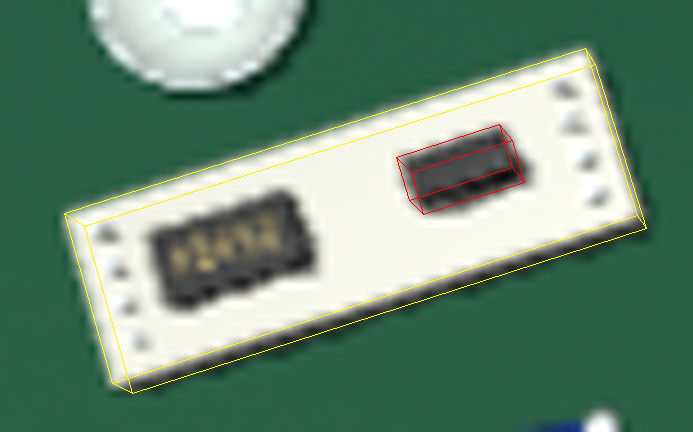

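```bash
cat > geo.py <<'E'
from h import *
from scipy.spatial.transform import Rotation as R
M=[.5743,-.0673,-.1097]
def m2w(a,b,z,M=M):
    c,s=np.cos(M[2]),np.sin(M[2]); return np.array([M[0]+c*a-s*b,M[1]+s*a+c*b,z])
def w2m(P,M=M):
    c,s=np.cos(M[2]),np.sin(M[2]); d=np.array(P)[:2]-M[:2]; return np.array([c*d[0]+s*d[1],-s*d[0]+c*d[1]])
def delta(target,jawdir_deg,half=True):
    """target TCP world, desired tool-x azimuth deg; tool y straight down"""
    o=bot.get_obs(); Rt=R.from_quat(o["tool_rot"]); p=np.array(o["eef_pos"])
    best=None
    for a in ((jawdir_deg,jawdir_deg+180) if half else (jawdir_deg,)):
        a=np.deg2rad(a); x=np.array([np.cos(a),np.sin(a),0]); y=np.array([0,0,-1.]); z=np.cross(x,y)
        rv=np.rad2deg((Rt.inv()*R.from_matrix(np.stack([x,y,z],1))).as_rotvec())
        if best is None or np.linalg.norm(rv)<np.linalg.norm(best[0]): best=(rv,np.stack([x,y,z],1))
    d=(np.array(target)-p)*1000
    print("clock",round(o["clock"],2),"pos",np.round(p,4),"toolx az",round(np.rad2deg(np.arctan2(*Rt.as_matrix()[:2,0][::-1])),2),"down err",np.round(Rt.as_matrix()[:,1],4),"q6",round(o["joint_pos"][5],3))
    print("rotvec(deg)",np.round(best[0],2),"shift cur tool mm",np.round(Rt.as_matrix().T@d,1),"shift after-turn tool mm",np.round(best[1].T@d,1),"world d",np.round(d,1))
    print("F",np.round(o["ft_force"],2),"T",np.round(o["ft_torque"],3),"w",round(o["grip_width"],4))
E
python3 - <<'E'
from geo import *
print(R.from_quat(bot.get_obs()["tool_rot"]).as_matrix().round(3))
print("ridge",m2w(-.074,-.019,.055), "sel?",w2m([.559,-.0642]))
delta(m2w(-.074,-.019,.110),90-6.3)
# selector: marks ring & pointer from top image detail
E
```

```text
[[ 0.248 -0.    -0.969]
 [ 0.969 -0.     0.248]
 [-0.    -1.     0.   ]]
ridge [ 0.49866469 -0.07808426  0.055     ] sel? [-0.01554742  0.00140632]
clock 2.4 pos [0.1241 0.4844 0.2313] toolx az 75.63 down err [-0. -0. -1.] q6 1.571
rotvec(deg) [-0.   -8.07 -0.  ] shift cur tool mm [-451.9  121.3 -502.4] shift after-turn tool mm [-517.9  121.3 -434.1] world d [ 374.6 -562.4 -121.3]
F [-0.34  0.86 -0.03] T [-0.032 -0.024 -0.055] w 0.0849
```

```bash
cat > ovsel.py <<'E'
from ov import *
import sys
from geo import m2w
th=float(sys.argv[1]); ax=float(sys.argv[2]); sh=float(sys.argv[3])
out=[]
for c,r in((cs[0],(262,195,312,265)),(cs[1],(330,185,376,247))):
    im=np.clip(c["im"][r[1]:r[3],r[0]:r[2]]*2.2,0,255).astype(np.uint8); im=cv2.resize(im,None,fx=8,fy=8,interpolation=cv2.INTER_CUBIC)
    px=lambda P:tuple(int(v) for v in (proj(c,P)[0]-[r[0],r[1]]+.5)*8)
    # at 0 pointer +y ; clockwise -> toward +x : dir=(sin th, cos th)
    d=np.array([np.sin(th),np.cos(th)]);n=np.array([-d[1],d[0]])
    q=[px(m2w(ax+d[0]*s*.021+n[0]*k*.005,d[1]*s*.021+n[1]*k*.005,.064)) for s,k in((1,1),(1,-1),(-1,-1),(-1,1))]
    for i in range(4): cv2.line(im,q[i],q[(i+1)%4],(0,255,255) if i==0 else (0,0,255),1)
    for t in np.linspace(0,6.28,60): cv2.circle(im,px(m2w(ax+.024*np.cos(t),.024*np.sin(t),.048)),1,(0,255,0),-1)
    q=[px(m2w(-.074+sx*.0075,sh-.019+sy*.003,.055)) for sx,sy in((1,1),(1,-1),(-1,-1),(-1,1))]
    for i in range(4): cv2.line(im,q[i],q[(i+1)%4],(0,0,255),1)
    out.append(im)
h=max(o.shape[0] for o in out); cv2.imwrite("pics/"+sys.argv[4],np.hstack([np.pad(o,((0,h-o.shape[0]),(0,0),(0,0))) for o in out]))
E
python3 ovsel.py 0.45 -0.0155 0 sel1.png
```

```text
(no output)
```

View pics/sel1.png

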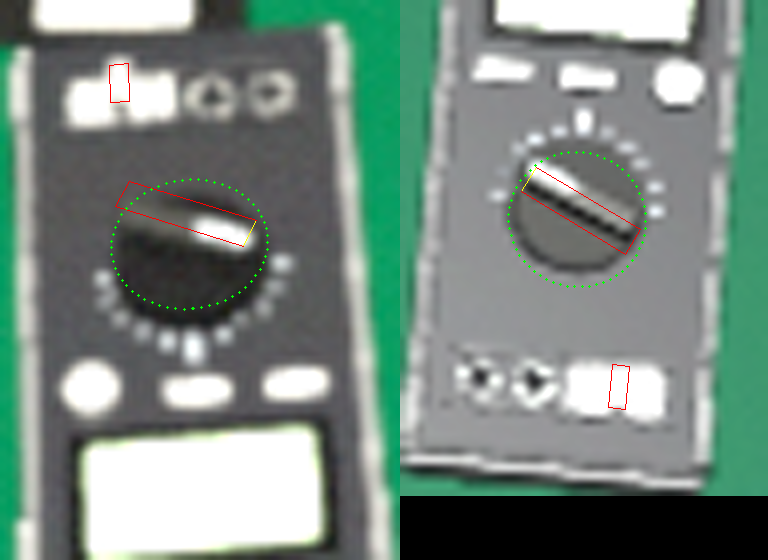

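View 2nd.

```bash
python3 ovsel.py 0.45 -0.0130 0.001 sel2.png
```

```text
(no output)
```

View pics/sel2.png

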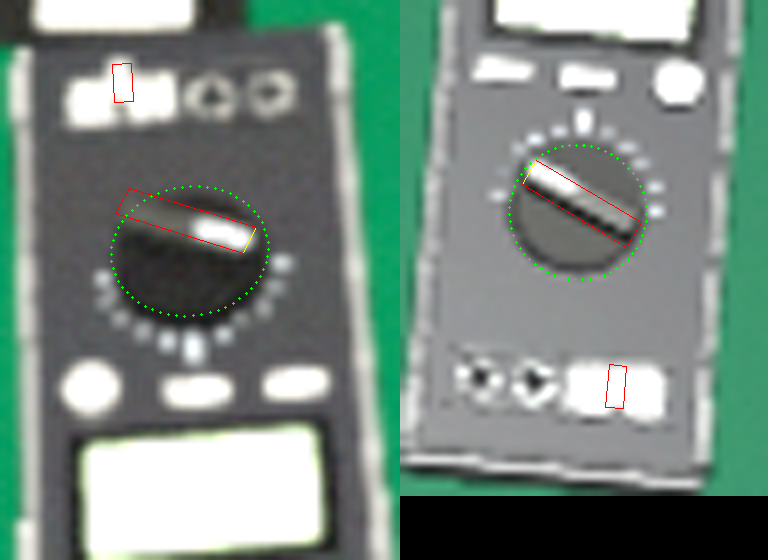

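```bash
python3 -m inch '0 -8.1 0 0 0 0 0.6; 0 0 0 -47.1 0 -39.5 0.6; 0 0 0 -47.1 0 -39.5 0.6; 0 0 0 -47.1 0 -39.5 0.6; 0 0 0 -47.1 0 -39.5 0.6; 0 0 0 -47.1 0 -39.5 0.6; 0 0 0 -47.1 0 -39.5 0.6; 0 0 0 -47.1 0 -39.5 0.6; 0 0 0 -47.1 0 -39.5 0.6; 0 0 0 -47.1 0 -39.5 0.6; 0 0 0 -47.1 0 -39.5 0.6; 0 0 0 0 60 0 0.6'
python3 - <<'E'
from geo import *
delta(m2w(-.074,-.018,.090),90-6.3)
E
```

```text
clock: 3.9
eef_pos: [0.4726, -0.031, 0.1749]
tool_rot: [0.532, 0.474, -0.467, -0.524]
ft_force: [1.0, 0.6, -1.3]
grip_width: 0.0337
clock 3.9 pos [ 0.4726 -0.031   0.1749] toolx az 83.36 down err [ 0.0145 -0.0016 -0.9999] q6 0.051
rotvec(deg) [ 0.84 -0.34  0.  ] shift cur tool mm [-42.8  85.4 -30.1] shift after-turn tool mm [-42.9  84.9 -31.1] world d [ 26.2 -46.1 -84.9]
F [ 0.98  0.57 -1.29] T [ 0.041 -0.023 -0.026] w 0.0337
```

```bash
python3 -m inch '0 0 0 0 0 0 0.6; 0 0 0 0 0 0 0.6'
python3 - <<'E'
from geo import *
delta(m2w(-.074,-.018,.090),90-6.3)
E
```

```text
clock: 4.15
eef_pos: [0.4661, -0.0267, 0.1727]
tool_rot: [0.527, 0.472, -0.472, -0.526]
ft_force: [-0.1, 0.7, -0.3]
grip_width: 0.034
clock 4.15 pos [ 0.4661 -0.0267  0.1727] toolx az 83.76 down err [ 1.7e-03 -1.0e-04 -1.0e+00] q6 0.052
rotvec(deg) [0.1  0.06 0.01] shift cur tool mm [-46.5  82.8 -37.8] shift after-turn tool mm [-46.5  82.7 -38. ] world d [ 32.6 -50.4 -82.7]
F [-0.09  0.73 -0.35] T [-0.019 -0.017  0.004] w 0.034
```

```bash
python3 -m inch '0 0 0 -46.5 0 -38 0.6; 0 0 0 0 50 0 0.6; 0 0 0 0 32.7 0 0.6; 0 0 0 0 0 0 0.6; 0 0 0 0 0 0 0.6'
cat > snap.py <<'E'
import sys
from geo import *
# usage: snap name scale sx0,sy0,sx1,sy1 tx0,...
name=sys.argv[1];k=int(sys.argv[2]);out=[]
T=bot.get_obs();Rt=R.from_quat(T["tool_rot"]).as_matrix();p=np.array(T["eef_pos"])
for n,rr in(("scene",sys.argv[3]),("top",sys.argv[4])):
    r=[int(v) for v in rr.split(",")]
    c=bot.camera(n); im=np.mean([c["color"].astype(float)]+[bot.camera(n)["color"].astype(float) for _ in range(2)],0)
    im=cv2.resize(np.clip(im[r[1]:r[3],r[0]:r[2]]*1.8,0,255).astype(np.uint8),None,fx=k,fy=k,interpolation=cv2.INTER_CUBIC)
    px=lambda P:tuple(int(v) for v in (proj(c,P)[0]-[r[0],r[1]]+.5)*k)
    cv2.drawMarker(im,px(p),(0,0,255),cv2.MARKER_CROSS,10,1)
    if len(sys.argv)>5:
        for q in sys.argv[5].split(";"):
            a=[float(v) for v in q.split(",")]; cv2.drawMarker(im,px(m2w(*a)),(0,255,255),cv2.MARKER_CROSS,8,1)
    out.append(im)
h=max(o.shape[0] for o in out); cv2.imwrite("pics/"+name,np.hstack([np.pad(o,((0,h-o.shape[0]),(0,0),(0,0))) for o in out]))
delta(m2w(-.074,-.018,.046),90-6.3)
E
python3 snap.py sh1.png 5 245,150,325,260 310,190,380,265 "-.074,-.018,.055;-.074,.0285,.042"
```

```text
clock: 4.78
eef_pos: [0.5004, -0.0771, 0.0915]
tool_rot: [0.528, 0.473, -0.471, -0.525]
ft_force: [-0.5, 0.6, -0.2]
grip_width: 0.0343
clock 5.08 pos [ 0.4988 -0.0773  0.0898] toolx az 83.74 down err [ 2.2e-03 -3.0e-04 -1.0e+00] q6 -0.045
rotvec(deg) [ 0.13  0.04 -0.01] shift cur tool mm [ 0.3 43.8  0.1] shift after-turn tool mm [ 0.2 43.8  0. ] world d [  0.    0.2 -43.8]
F [-1.05 -0.22 -1.14] T [0.046 0.03  0.005] w 0.0342
```

View pics/sh1.png

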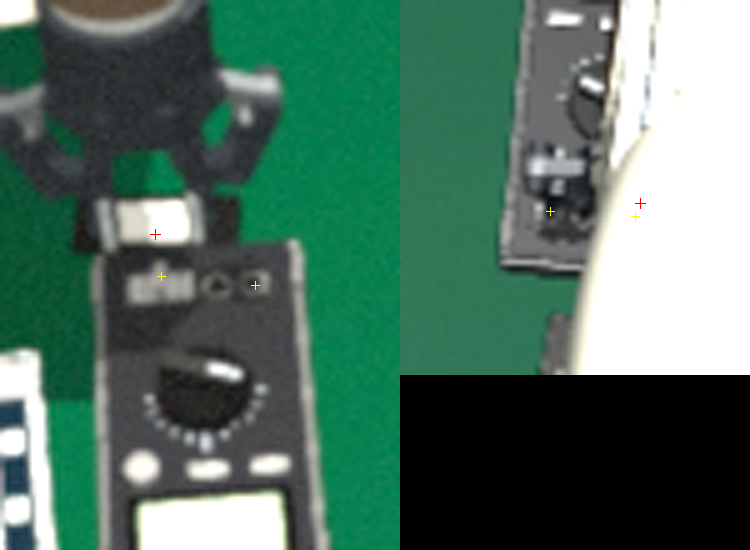

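```bash
python3 -m inch '0 0 0 0 25 0 0.6; 0 0 0 0 18.5 0 0.6; 0 0 0 0 0 0 0.6; 0 0 0 0 0 0 1; 0 0 0 0 0 0 1; 0 0 0 0 0 0 1'
python3 snap.py sh2.png 5 245,150,325,260 310,190,380,265 "-.074,-.018,.055;-.074,.0285,.042"
```

```text
clock: 5.82
eef_pos: [0.4996, -0.0776, 0.0476]
tool_rot: [0.528, 0.473, -0.471, -0.525]
ft_force: [-2.2, 0.6, 11.6]
grip_width: 0.0042
clock 6.12 pos [ 0.4996 -0.0776  0.0476] toolx az 83.72 down err [ 4.2e-03 -6.0e-04 -1.0e+00] q6 -0.045
rotvec(deg) [ 0.24  0.02 -0.01] shift cur tool mm [0.4 1.6 0.9] shift after-turn tool mm [0.4 1.6 0.9] world d [-0.9  0.5 -1.6]
F [-1.99 -0.26 12.39] T [ 0.113  0.43  -0.004] w 0.0038
```

View pics/sh2.png

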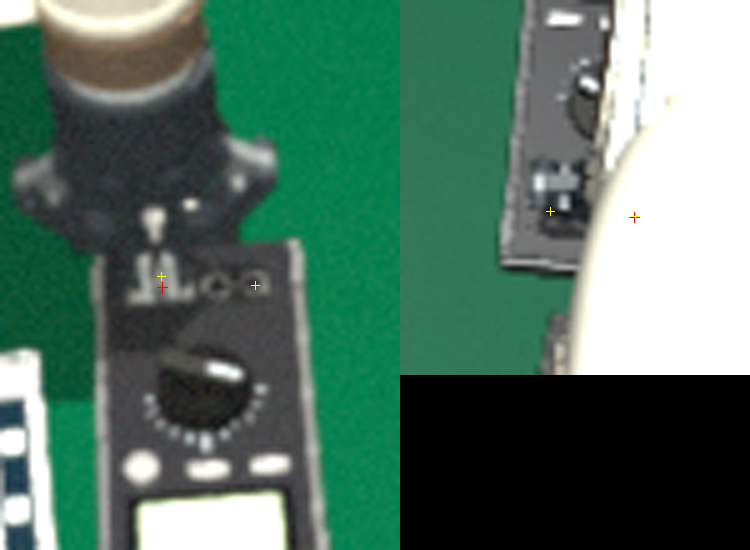

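```bash
python3 -c "
from geo import *
print(w2m([.4996,-.0776]))"
python3 -m inch '0 0 0 0 -1 0 1; 0 0 0 10 0 0 1; 0 0 0 10 0 0 1; 0 0 0 10 0 0 1; 0 0 0 6 0 0 1; 0 0 0 0 0 0 1; 0 0 0 0 0 0 1'
python3 snap.py sh3.png 5 245,150,325,260 310,190,380,265 "-.074,.019,.055;-.074,-.0285,.042;-.074,-.0095,.042"
```

```text
[-0.07312333 -0.01841625]
clock: 7.0
eef_pos: [0.5035, -0.0419, 0.0476]
tool_rot: [0.528, 0.472, -0.471, -0.525]
ft_force: [-0.7, -1.0, 8.0]
grip_width: 0.0034
clock 7.3 pos [ 0.5035 -0.0419  0.0477] toolx az 83.71 down err [ 0.0036 -0.0012 -1.    ] q6 0.027
rotvec(deg) [ 0.21  0.01 -0.05] shift cur tool mm [-35.5   1.7   0.9] shift after-turn tool mm [-35.5   1.7   0.9] world d [ -4.7 -35.2  -1.7]
F [-0.17 -1.1   7.35] T [-0.307  0.079 -0.006] w 0.0037
```

View pics/sh3.png

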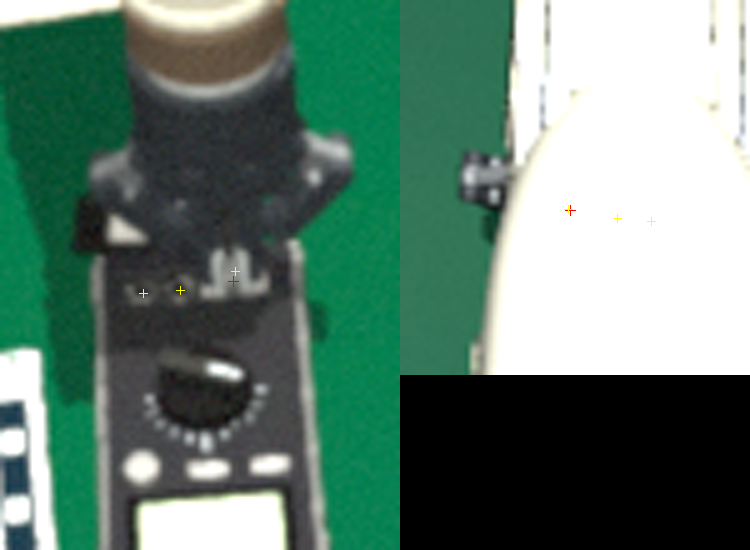

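```bash
python3 -m inch '0 0 0 1.5 0 0 1; 0 0 0 1 0 0 1; 0 0 0 0 0 0 1; 0 0 0 0 0 0 1'; python3 -c "
from geo import *
delta(m2w(-.074,.019,.046),90-6.3)"
```

```text
clock: 7.8
eef_pos: [0.5037, -0.0403, 0.0476]
tool_rot: [0.528, 0.472, -0.472, -0.525]
ft_force: [-0.6, -3.1, 7.9]
grip_width: 0.0037
clock 7.8 pos [ 0.5037 -0.0403  0.0476] toolx az 83.68 down err [ 0.0033 -0.0031 -1.    ] q6 0.032
rotvec(deg) [ 0.21 -0.02 -0.16] shift cur tool mm [-0.1  1.6  0.8] shift after-turn tool mm [-0.1  1.6  0.8] world d [-0.8 -0.  -1.6]
F [-0.62 -3.12  7.9 ] T [-0.849  0.067  0.026] w 0.0037
```

```bash
python3 -m inch '0 0 0 0 0 0 0.6; 0 0 0 0 0 0 0.6; 0 0 0 0 0 0 0.6; 0 0 0 0 -30 0 0.6; 0 0 0 0 -20 0 0.6; 0 0 0 0 0 0 0.6; 0 0 0 0 0 0 0.6'; python3 -c "
from geo import *
delta(m2w(-.012,0,.097),147.9)"
```

```text
clock: 8.68
eef_pos: [0.501, -0.039, 0.0949]
tool_rot: [-0.526, -0.471, 0.473, 0.527]
ft_force: [-0.2, -0.5, 0.2]
grip_width: 0.0338
clock 8.68 pos [ 0.501  -0.039   0.0949] toolx az 83.73 down err [-2.6e-03  1.0e-04 -1.0e+00] q6 0.032
rotvec(deg) [ -0.14 -64.17   0.07] shift cur tool mm [-20.2  -2.3 -63.9] shift after-turn tool mm [-66.3  -2.1  -9.7] world d [ 61.4 -27.    2.1]
F [-0.23 -0.53  0.22] T [-0.025 -0.019  0.03 ] w 0.0338
```

```bash
python3 -m inch '0 0 0 -10 0 -32 0.6; 0 0 0 -10 0 -32 0.6; 0 -10.7 0 0 0 0 0.6; 0 -10.7 0 0 0 0 0.6; 0 -10.7 0 0 0 0 0.6; 0 -10.7 0 0 0 0 0.6; 0 -10.7 0 0 0 0 0.6; 0 -10.7 0 0 0 0 0.6; 0 0 0 0 0 0 0.6; 0 0 0 0 0 0 0.6'; python3 snap.py se1.png 5 245,150,325,260 310,170,380,265 "-.012,0,.064;-.074,-.0285,.042;-.074,-.0095,.042"; python3 -c "
from geo import *
delta(m2w(-.012,0,.052),147.9)"
```

```text
clock: 9.93
eef_pos: [0.563, -0.0659, 0.0951]
tool_rot: [-0.196, -0.679, 0.679, 0.197]
ft_force: [-0.2, 0.4, 0.4]
grip_width: 0.0342
clock 10.22 pos [ 0.5636 -0.0659  0.0961] toolx az 147.9 down err [ 1.e-04 -1.e-04 -1.e+00] q6 -1.127
rotvec(deg) [ 0.  64.2 -0. ] shift cur tool mm [49.  50.1 43.9] shift after-turn tool mm [-18.2  50.1  63.2] world d [-64.9 -11.1 -50.1]
F [-0.34  0.69 -0.19] T [ 0.01  -0.009  0.039] w 0.034
clock 10.22 pos [ 0.5636 -0.0659  0.0961] toolx az 147.9 down err [ 1.e-04 -1.e-04 -1.e+00] q6 -1.127
rotvec(deg) [-0. -0. -0.] shift cur tool mm [ 1.  44.1  0.7] shift after-turn tool mm [ 1.  44.1  0.7] world d [ -1.3  -0.  -44.1]
F [-0.34  0.69 -0.19] T [ 0.01  -0.009  0.039] w 0.034
```

View pics/se1.png

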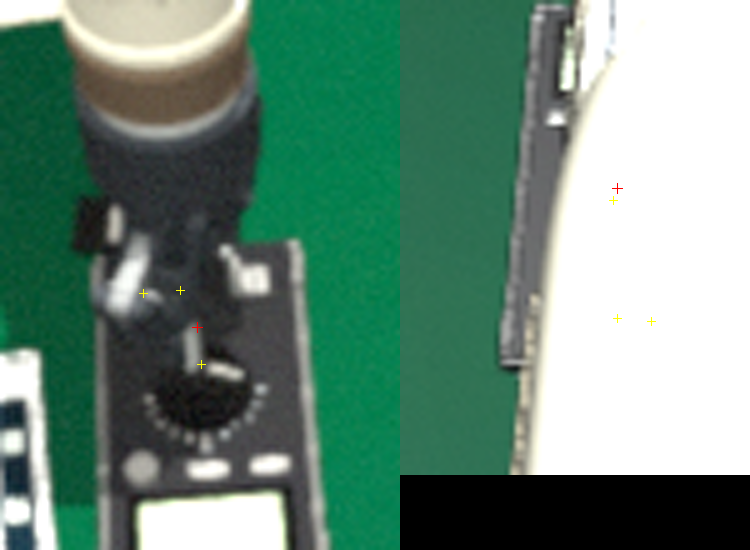

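```bash
python3 -m inch '0 0 0 1 22 0.7 0.6; 0 0 0 0 22 0 0.6; 0 0 0 0 0 0 0.6; 0 0 0 0 0 0 1; 0 0 0 0 0 0 1; 0 0 0 0 0 0 1'; python3 -c "
from geo import *
delta(m2w(-.012,0,.052),147.9)"
```

```text
clock: 10.98
eef_pos: [0.5642, -0.0674, 0.0527]
tool_rot: [-0.197, -0.679, 0.68, 0.194]
ft_force: [4.3, -3.4, -1.4]
grip_width: 0.0084
clock 10.97 pos [ 0.5642 -0.0674  0.0527] toolx az 147.87 down err [ 0.0035 -0.0028 -1.    ] q6 -1.128
rotvec(deg) [-0.03 -0.03 -0.25] shift cur tool mm [ 2.3  0.7 -0.3] shift after-turn tool mm [ 2.3  0.7 -0.3] world d [-1.8  1.5 -0.7]
F [ 4.3  -3.37 -1.41] T [-0.758 -0.728 -0.011] w 0.0084
```

```bash
python3 -m inch '0 0 0 -2 0 0 1; 0 8 0 0 0 0 1; 0 8 0 0 0 0 1; 0 8 0 0 0 0 1; 0 8 0 0 0 0 1; 0 0 0 0 0 0 1'; python3 -c "
from geo import *
delta(m2w(-.012,0,.052),83.7)"
```

```text
clock: 11.72
eef_pos: [0.5637, -0.0668, 0.0526]
tool_rot: [0.374, 0.6, -0.6, -0.375]
ft_force: [-2.6, -0.8, 4.4]
grip_width: 0.0087
clock 11.72 pos [ 0.5637 -0.0668  0.0526] toolx az 116.02 down err [-6.e-04  5.e-04 -1.e+00] q6 -0.572
rotvec(deg) [-3.000e-02  3.232e+01  4.000e-02] shift cur tool mm [1.3 0.6 0.8] shift after-turn tool mm [0.7 0.6 1.4] world d [-1.3  0.8 -0.6]
F [-2.56 -0.8   4.41] T [0.029 0.481 0.041] w 0.0087
```

```bash
python3 -m inch '0 8 0 0 0 0 1; 0 8 0 0 0 0 1; 0 8 0 0 0 0 1; 0 8.5 0 0 0 0 1; 0 0 0 0 0 0 1; 0 0 0 0 0 0 1'; python3 -c "
from geo import *
delta(m2w(-.012,0,.052),83.7)"; python3 snap.py se2.png 5 245,150,325,260 310,170,380,265 "-.012,0,.064;-.074,-.0285,.042;-.074,-.0095,.042"
```

```text
clock: 12.48
eef_pos: [0.5635, -0.066, 0.0526]
tool_rot: [-0.526, -0.472, 0.471, 0.528]
ft_force: [-2.0, 2.1, 4.8]
grip_width: 0.0077
clock 12.47 pos [ 0.5635 -0.066   0.0526] toolx az 83.61 down err [-8.0e-04  2.1e-03 -1.0e+00] q6 -0.006
rotvec(deg) [-0.06 -0.09  0.12] shift cur tool mm [-0.1  0.6  1.2] shift after-turn tool mm [-0.1  0.6  1.2] world d [-1.2  0.  -0.6]
F [-2.02  2.07  4.84] T [ 0.406  0.454 -0.038] w 0.0077
clock 12.78 pos [ 0.5636 -0.066   0.0526] toolx az 83.62 down err [-7.0e-04  2.1e-03 -1.0e+00] q6 -0.006
rotvec(deg) [-0.05 -0.08  0.12] shift cur tool mm [-18.3   6.6  63.2] shift after-turn tool mm [-18.2   6.6  63.2] world d [-64.8 -11.1  -6.6]
F [-2.2   2.24  6.12] T [ 0.482  0.514 -0.038] w 0.0086
```

View pics/se2.png

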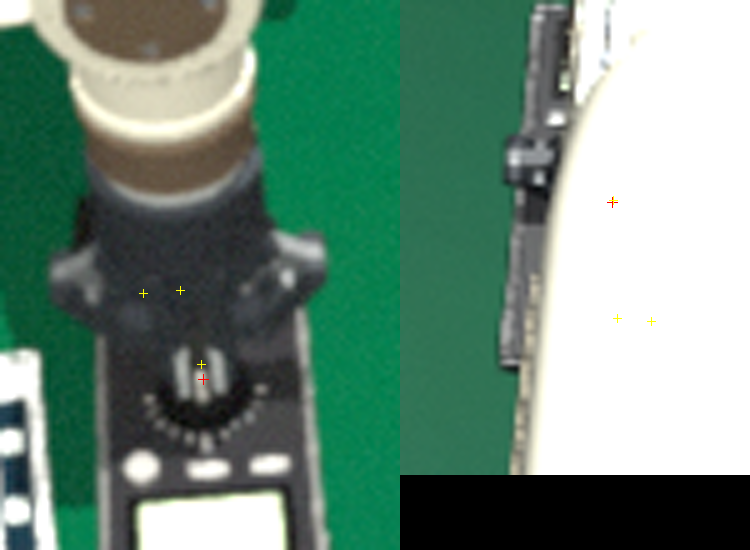

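```bash
python3 -m inch '0 0 0 0 0 0 0.6; 0 0 0 0 0 0 0.6; 0 0 0 0 0 0 0.6; 0 0 0 0 -30 0 0.6; 0 0 0 0 -40 0 0.6; 0 0 0 0 0 0 0.6; 0 0 0 0 0 0 0.6'; python3 -c "
from geo import *
delta([.519,.221,.12],17.6)"
```

```text
clock: 13.65
eef_pos: [0.5639, -0.0671, 0.1218]
tool_rot: [-0.528, -0.47, 0.471, 0.528]
ft_force: [-0.5, -0.2, -0.5]
grip_width: 0.0342
clock 13.65 pos [ 0.5639 -0.0671  0.1218] toolx az 83.44 down err [-2.e-04  0.e+00 -1.e+00] q6 -0.004
rotvec(deg) [-1.000e-02  6.584e+01 -1.000e-02] shift cur tool mm [281.1   1.8  77.5] shift after-turn tool mm [ 44.3   1.8 288.2] world d [-44.9 288.1  -1.8]
F [-0.52 -0.2  -0.47] T [ 0.01  -0.005 -0.051] w 0.0342
```

```bash
python3 -m inch '0 0 0 46.8 0 12.9 0.6; 0 0 0 46.8 0 12.9 0.6; 0 0 0 46.8 0 12.9 0.6; 0 0 0 46.8 0 12.9 0.6; 0 0 0 46.8 0 12.9 0.6; 0 0 0 46.8 0 12.9 0.6'; python3 -m inch '0 10.5 0 0 0 0 0.6; 0 10.5 0 0 0 0 0.6; 0 10.5 0 0 0 0 0.6; 0 10.5 0 0 0 0 0.6; 0 10.5 0 0 0 0 0.6; 0 10.5 0 0 0 0 0.6; 0 2.8 0 0 0 0 0.6; 0 0 0 0 0 0 0.6; 0 0 0 0 0 0 0.6'; python3 -c "
from geo import *
delta([.519,.221,.12],17.6)"; python3 snap.py pl1.png 5 350,140,450,240 200,170,280,265 "-.012,0,.064"; cp frames.pkl frames0.pkl; python3 fit.py; python3 ovsel.py 1.571 -0.012 0.038 sel3.png
```

```text
clock: 14.4
eef_pos: [0.5179, 0.2218, 0.1203]
tool_rot: [-0.527, -0.469, 0.472, 0.528]
ft_force: [0.1, 0.5, 0.3]
grip_width: 0.0342
clock: 15.52
eef_pos: [0.5188, 0.2205, 0.1212]
tool_rot: [0.699, 0.108, -0.109, -0.699]
ft_force: [0.4, 0.3, -0.0]
grip_width: 0.0341
clock 15.53 pos [0.5188 0.2205 0.1212] toolx az 17.67 down err [-1.7e-03 -7.0e-04 -1.0e+00] q6 1.664
rotvec(deg) [ 0.01  0.07 -0.1 ] shift cur tool mm [0.4 1.2 0.4] shift after-turn tool mm [0.4 1.2 0.4] world d [ 0.2  0.5 -1.2]
F [ 0.37  0.35 -0.05] T [-0.009  0.004  0.006] w 0.0341
clock 15.82 pos [0.5193 0.2208 0.1221] toolx az 17.64 down err [ 0.  0. -1.] q6 1.665
rotvec(deg) [ -0.   -66.06   0.  ] shift cur tool mm [-109.8   76.1 -277.6] shift after-turn tool mm [-298.3   76.1  -12.2] world d [ -20.6 -297.8  -76.1]
F [-0.07  0.09 -0.56] T [ 0.02  -0.004 -0.012] w 0.0341
```

View pics/pl1.png

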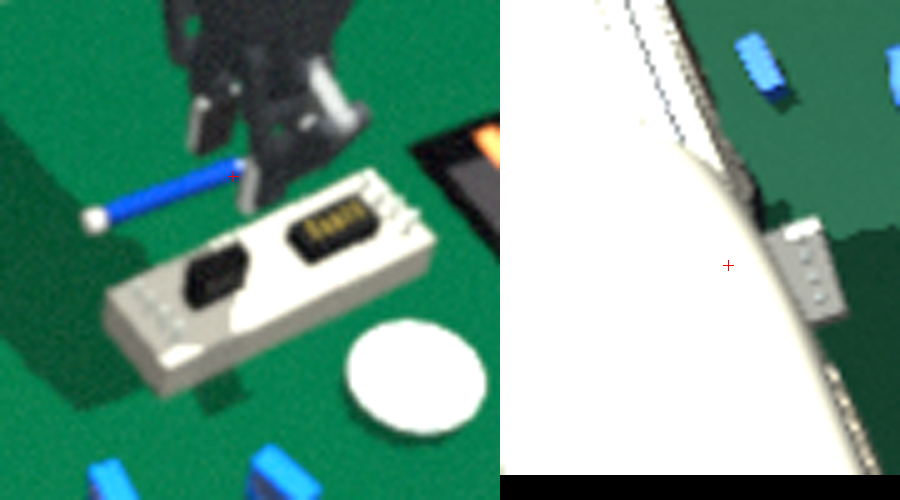

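View pics/sel3.png

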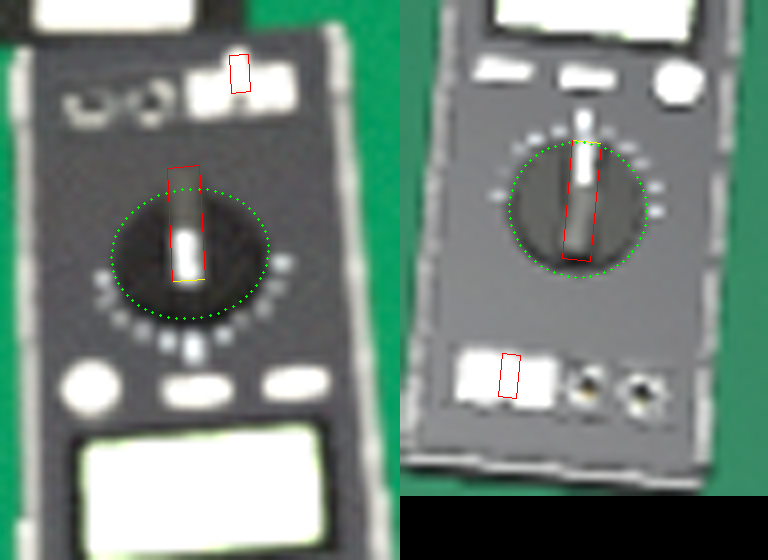

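```bash
cat > grov.py <<'E'
import sys
from geo import *
import pickle
cs=pickle.load(open("frames.pkl","rb"))
T=bot.get_obs();Rt=R.from_quat(T["tool_rot"]).as_matrix();p=np.array(T["eef_pos"])
w=float(sys.argv[2]);h=float(sys.argv[3]);r=[int(v) for v in sys.argv[4].split(",")];k=int(sys.argv[5]);c=cs[0]
im=cv2.resize(np.clip(c["im"][r[1]:r[3],r[0]:r[2]]*2.5,0,255).astype(np.uint8),None,fx=k,fy=k,interpolation=cv2.INTER_CUBIC)
px=lambda P:tuple(int(v) for v in (proj(c,P)[0]-[r[0],r[1]]+.5)*k)
for s,col in((1,(0,0,255)),(-1,(0,255,255))):
    q=[px(p+Rt@np.array([s*w/2,y,z])) for y,z in((-h,.011),(-h,-.011),(-h-.03,-.011),(-h-.03,.011))]
    for i in range(4): cv2.line(im,q[i],q[(i+1)%4],col,1)
cv2.imwrite("pics/"+sys.argv[1],im)
E
python3 grov.py g1.png .0356 .006 375,135,435,190 11
```

```text
(no output)
```

View pics/g1.png

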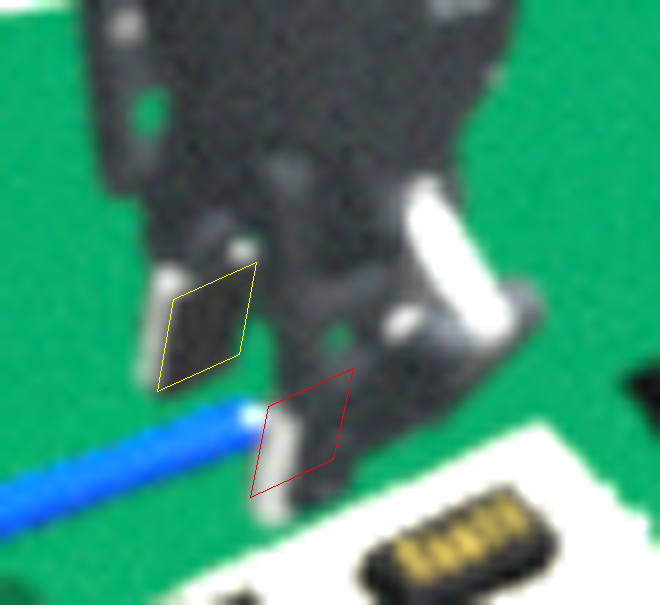

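```bash
cp frames.pkl frames1.pkl; cp frames0.pkl frames.pkl; python3 - <<'E'
from sil import *
from geo import m2w
i=0
for yaw in(.29,.307,.32):
  c,s=np.cos(yaw),np.sin(yaw)
  x0,y0,x1,y1=(383,184,403,205); a=cs[0]["im"][y0:y1,x0:x1].mean(2); hi=np.percentile(a,75); lo=np.percentile(a,8)
  t=np.clip((hi-a)/(hi-lo),0,1); t[-3:,:4]=0;
  f=lambda q:((render(cs[0],[box([.5175+q[0]*.002,.222+q[1]*.002,yaw],.014,.033,.028,.058)],(x0,y0,x1,y1))-t)**2).sum()
  r=minimize(f,[0,0],method="Nelder-Mead");print(yaw,np.round([.5175+r.x[0]*.002,.222+r.x[1]*.002],4),r.fun)
cs=pickle.load(open("frames1.pkl","rb"))
for n,c in zip("st",cs):
    for nm,y in(("com",-.0095),("ohm",-.0285)):
        u=proj(c,m2w(-.074,y,.042))[0]; a,b=np.round(u).astype(int)
        g=c["im"][b-5:b+6,a-5:a+6].mean(2); g=np.clip(g-np.median(g)-8,0,None)
        yy,xx=np.mgrid[b-5:b+6,a-5:a+6]; m=np.hypot(xx-u[0],yy-u[1])<4.2
        print(n,nm,"pred",u.round(2),"ring",round((xx*g*m).sum()/(g*m).sum(),2),round((yy*g*m).sum()/(g*m).sum(),2))
for n,c,r in(("s",cs[0],(266,198,290,214)),("t",cs[1],(345,226,370,243))):
    im=np.clip(c["im"][r[1]:r[3],r[0]:r[2]]*2.5,0,255).astype(np.uint8); im=cv2.resize(im,None,fx=14,fy=14,interpolation=cv2.INTER_CUBIC)
    for y in(-.0095,-.0285):
        for t in np.linspace(0,6.28,30):
            u=(proj(c,m2w(-.074+.0027*np.cos(t),y+.0027*np.sin(t),.042))[0]-r[:2]+.5)*14; cv2.circle(im,tuple(u.astype(int)),1,(0,0,255),-1)
    cv2.imwrite(f"pics/j_{n}.png",im)
a,b=cv2.imread("pics/j_s.png"),cv2.imread("pics/j_t.png");h=max(len(a),len(b))
cv2.imwrite("pics/j.png",np.hstack([np.pad(q,((0,h-len(q)),(0,0),(0,0))) for q in(a,b)]))
E
```

```text
0.29 [0.5175 0.222 ] 62.52949019917335
0.307 [0.5175 0.222 ] 62.25544400701165
0.32 [0.5175 0.222 ] 62.029856233181384
s com pred [280.64 207.68] ring 281.07 207.3
s ohm pred [273.17 208.27] ring 272.63 208.69
t com pred [353.08 233.18] ring 352.37 233.15
t ohm pred [359.87 233.86] ring 359.81 233.81
```

View pics/j.png

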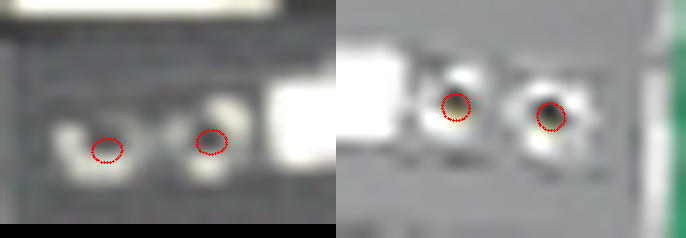

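```bash
python3 - <<'E'
from sil import *
c=cs[0]; r=(376,178,410,212)
im=np.clip(c["im"][r[1]:r[3],r[0]:r[2]]*1.6,0,255).astype(np.uint8); im=cv2.resize(im,None,fx=16,fy=16,interpolation=cv2.INTER_CUBIC)
B=box([.5175,.222,.307],.014,.033,.028,.058); u=(proj(c,B)-r[:2]+.5)*16
for i in range(8):
    for j in range(i):
        if bin(i^j).count("1")==1: cv2.line(im,tuple(u[i].astype(int)),tuple(u[j].astype(int)),(0,0,255),1)
cv2.imwrite("pics/plfit.png",im)
from geo import delta
delta([.5175,.222,.034],17.6)
E
```

```text
clock 16.43 pos [0.5193 0.2207 0.1221] toolx az 17.63 down err [-0. -0. -1.] q6 1.665
rotvec(deg) [ 0.    0.03 -0.  ] shift cur tool mm [-1.4 88.1  1.8] shift after-turn tool mm [-1.4 88.1  1.8] world d [ -1.8   1.3 -88.1]
F [ 1.02 -0.35  0.14] T [0.032 0.036 0.032] w 0.0338
```

View pics/plfit.png

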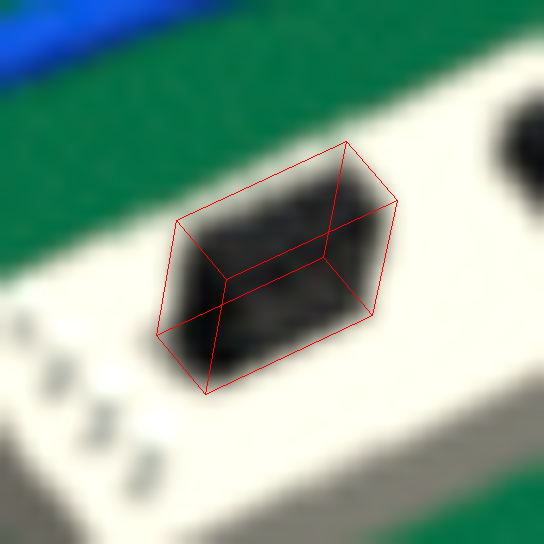

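```bash
python3 -m inch '0 0 0 -1.4 30 1.8 0.6; 0 0 0 0 30 0 0.6; 0 0 0 0 14 0 0.6; 0 0 0 0 14 0 0.6; 0 0 0 0 0 0 0.6; 0 0 0 0 0 0 0.6'; python3 -c "
from geo import *
delta([.5175,.222,.034],17.6)"
```

```text
clock: 17.18
eef_pos: [0.5182, 0.2223, 0.0349]
tool_rot: [-0.699, -0.109, 0.108, 0.699]
ft_force: [0.4, -0.8, -0.5]
grip_width: 0.0345
clock 17.18 pos [0.5182 0.2223 0.0349] toolx az 17.63 down err [ 1.4e-03  6.0e-04 -1.0e+00] q6 1.668
rotvec(deg) [-0.01  0.03  0.09] shift cur tool mm [-0.7  0.9 -0.1] shift after-turn tool mm [-0.7  0.9 -0.1] world d [-0.7 -0.3 -0.9]
F [ 0.37 -0.77 -0.49] T [ 0.028 -0.017  0.015] w 0.0345
```

```bash
python3 snap.py pl2.png 6 365,155,435,225 200,170,240,265 "-.012,0,.064"
```

```text
clock 17.48 pos [0.5178 0.2222 0.0346] toolx az 17.63 down err [ 9.e-04  4.e-04 -1.e+00] q6 1.668
rotvec(deg) [ 3.000e-02 -6.607e+01  5.000e-02] shift cur tool mm [-108.7  -11.5 -279.5] shift after-turn tool mm [-299.5  -11.4  -14. ] world d [ -19.  -299.3   11.4]
F [-0.2  -0.4   0.39] T [ 0.028  0.042 -0.012] w 0.0341
```

View pics/pl2.png

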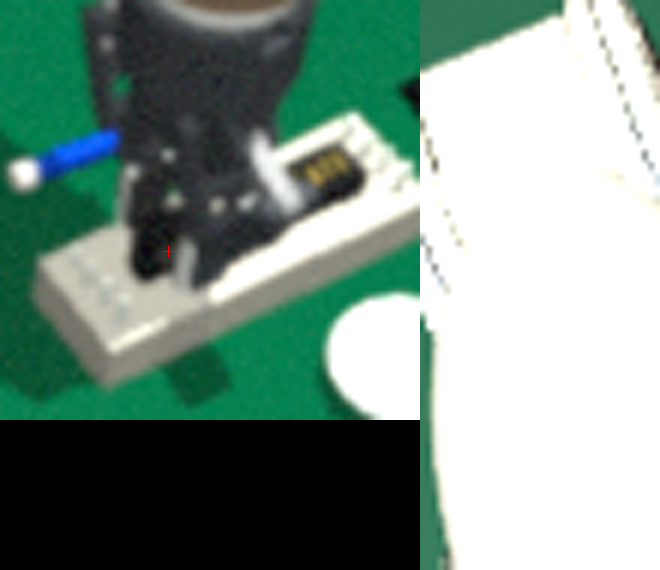

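```bash
python3 -m inch '0 0 0 0 0 0 0.8; 0 0 0 0 0 0 0.85; 0 0 0 0 0 0 1; 0 0 0 0 0 0 1; 0 0 0 0 0 0 1'; python3 -c "
from geo import *
delta([.5175,.222,.034],17.6)"
```

```text
clock: 18.1
eef_pos: [0.5189, 0.2226, 0.0348]
tool_rot: [-0.699, -0.109, 0.107, 0.699]
ft_force: [5.3, 1.9, 1.2]
grip_width: 0.0131
clock 18.1 pos [0.5189 0.2226 0.0348] toolx az 17.63 down err [ 0.003   0.0011 -1.    ] q6 1.668
rotvec(deg) [-0.01  0.03  0.18] shift cur tool mm [-1.6  0.8 -0.1] shift after-turn tool mm [-1.6  0.8 -0.1] world d [-1.4 -0.6 -0.8]
F [5.27 1.94 1.22] T [ 0.383 -1.162  0.012] w 0.0131
```

```bash
python3 -m inch '0 0 0 1.6 0 0 1; 0 0 0 0 0 0 1'; python3 -c "
from geo import *
delta([.5175,.222,.034],17.6)"; python3 -m inch '0 0 0 0 -5 0 1; 0 0 0 0 -10 0 1; 0 0 0 0 -15 0 1; 0 0 0 0 -25 0 1; 0 0 0 0 -25 0 1; 0 0 0 0 -20 0 1; 0 0 0 0 0 0 1; 0 0 0 0 0 0 1';  python3 snap.py pl3.png 6 365,125,435,225 200,170,240,265 "-.012,0,.064"
```

```text
clock: 18.35
eef_pos: [0.5191, 0.2226, 0.0346]
tool_rot: [-0.699, -0.108, 0.108, 0.699]
ft_force: [3.0, 0.8, 4.8]
grip_width: 0.013
clock 18.35 pos [0.5191 0.2226 0.0346] toolx az 17.63 down err [ 2.e-04  2.e-04 -1.e+00] q6 1.668
rotvec(deg) [-0.01  0.03  0.01] shift cur tool mm [-1.7  0.6 -0.1] shift after-turn tool mm [-1.7  0.6 -0.1] world d [-1.6 -0.6 -0.6]
F [3.03 0.76 4.82] T [ 0.183 -0.518  0.008] w 0.013
clock: 19.35
eef_pos: [0.5176, 0.222, 0.1329]
tool_rot: [0.699, 0.107, -0.109, -0.698]
ft_force: [-0.1, -0.1, -1.2]
grip_width: 0.0128
clock 19.65 pos [0.5185 0.2223 0.1333] toolx az 17.63 down err [-1.5e-03 -6.0e-04 -1.0e+00] q6 1.668
rotvec(deg) [-4.000e-02 -6.607e+01 -9.000e-02] shift cur tool mm [-109.3   87.5 -279.4] shift after-turn tool mm [-299.8   87.3  -13.2] world d [ -19.7 -299.4  -87.3]
F [0.07 0.09 0.74] T [-0.031 -0.027 -0.006] w 0.0132
```

View pics/pl3.png

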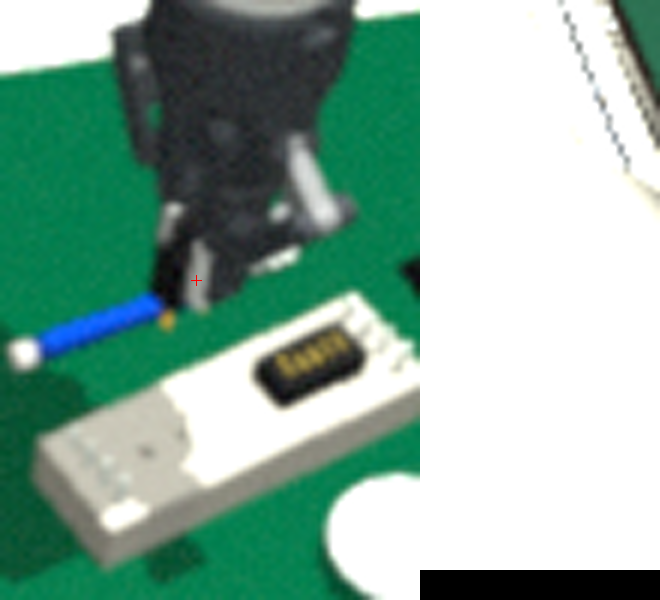

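```bash
python3 fit.py; python3 - <<'E'
from sil import *
from geo import *
c=cs[0]
r=(375,150,415,210)
im=np.clip(c["im"][r[1]:r[3],r[0]:r[2]]*1.8,0,255).astype(np.uint8); im=cv2.resize(im,None,fx=13,fy=13,interpolation=cv2.INTER_CUBIC)[:790]
T=bot.get_obs();Rt=R.from_quat(T["tool_rot"]).as_matrix();p=np.array(T["eef_pos"])
px=lambda P:tuple(int(v) for v in (proj(c,P)[0]-[r[0],r[1]]+.5)*13)
for z in(-.0095,.0095):
    a=px(p+Rt@np.array([0,.0066,z]));b=px(p+Rt@np.array([0,.0246,z])); cv2.line(im,a,b,(0,0,255),1)
q=[px(p+Rt@np.array([x,.0066,z])) for x,z in((.007,.0165),(.007,-.0165),(-.007,-.0165),(-.007,.0165))]
for i in range(4): cv2.line(im,q[i],q[(i+1)%4],(0,255,255),1)
cv2.imwrite("pics/pl4.png",im)
g=atz(c,[(148+181)/12+365-.5,(452+433)/12+125-.5],.028); print("hole mid",g)
gx=c["im"][188:208,380:404].mean(2); 
E
```

```text
hole mid [0.51870721 0.22127912 0.028     ]
```

View pics/pl4.png

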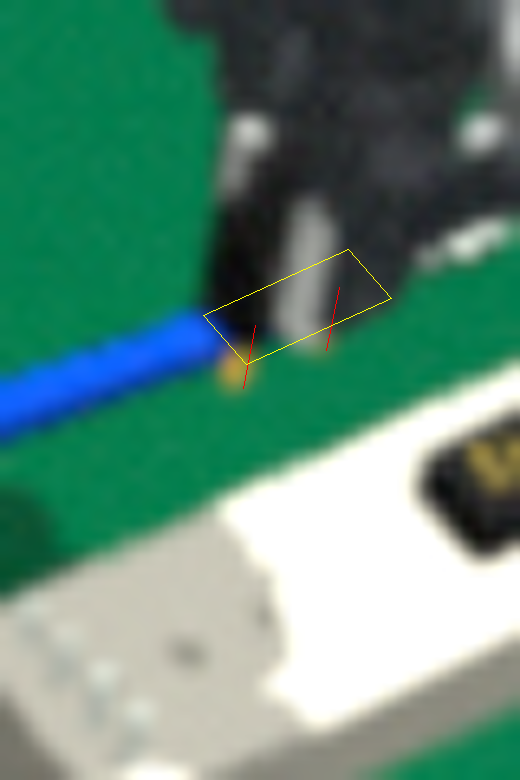

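```bash
python3 -c "
from geo import *
delta(m2w(-.074,-.0177,.133),-6.28,False)"
```

```text
clock 20.25 pos [0.519  0.2225 0.1342] toolx az 17.63 down err [ 1.e-04  0.e+00 -1.e+00] q6 1.668
rotvec(deg) [-0.000e+00  2.391e+01  1.000e-02] shift cur tool mm [-109.9    1.2 -279.2] shift after-turn tool mm [  12.7    1.2 -299.7] world d [ -20.2 -299.3   -1.2]
F [0.19 0.82 0.39] T [-0.065  0.024 -0.002] w 0.013
```

```bash
python3 -m inch '0 0 0 -15.7 0 -39.9 1; 0 0 0 -15.7 0 -39.9 1; 0 0 0 -15.7 0 -39.9 1; 0 0 0 -15.7 0 -39.9 1; 0 0 0 -15.7 0 -39.9 1; 0 0 0 -15.7 0 -39.9 1; 0 0 0 -15.7 0 -39.9 1; 0 8 0 0 0 0 1; 0 8 0 0 0 0 1; 0 7.9 0 0 0 0 1; 0 0 0 0 20 0 1; 0 0 0 0 20 0 1'; python3 -m inch '0 0 0 0 8 0 1; 0 0 0 0 0 0 1; 0 0 0 0 0 0 1';python3 -c "
from geo import *
delta(m2w(-.074,-.0177,.077),-6.28,False)"
```

```text
clock: 21.75
eef_pos: [0.4992, -0.077, 0.0941]
tool_rot: [0.706, -0.038, 0.039, -0.706]
ft_force: [-0.5, -0.3, 0.6]
grip_width: 0.0129
clock: 22.12
eef_pos: [0.4995, -0.077, 0.0869]
tool_rot: [0.706, -0.038, 0.039, -0.706]
ft_force: [-1.4, -0.9, -1.1]
grip_width: 0.0128
clock 22.12 pos [ 0.4995 -0.077   0.0869] toolx az -6.27 down err [ 1.4e-03 -3.0e-04 -1.0e+00] q6 1.527
rotvec(deg) [0.01 0.01 0.08] shift cur tool mm [-0.7  9.9  0.2] shift after-turn tool mm [-0.7  9.9  0.2] world d [-0.7  0.2 -9.9]
F [-1.45 -0.87 -1.05] T [ 0.012 -0.013 -0.025] w 0.0128
```

```bash
python3 -m inch '0 0 0 -0.7 9 0.2 1; 0 0 0 0 0 0 1; 0 0 0 0 0 0 1'; python3 fit.py; cat > plov.py <<'E'
import sys
from geo import *
import pickle
cs=pickle.load(open("frames.pkl","rb")); c=cs[0]; off=float(sys.argv[2]); k=14
ox=float(sys.argv[3]) if len(sys.argv)>3 else 0
r=(258,180,300,222)
im=np.clip(c["im"][r[1]:r[3],r[0]:r[2]]*2.2,0,255).astype(np.uint8); im=cv2.resize(im,None,fx=k,fy=k,interpolation=cv2.INTER_CUBIC)
T=bot.get_obs();Rt=R.from_quat(T["tool_rot"]).as_matrix();p=np.array(T["eef_pos"])
px=lambda P:tuple(int(v) for v in (proj(c,P)[0]-[r[0],r[1]]+.5)*k)
for z in(-.0095,.0095):
  for s in(-.002,.002):
    cv2.line(im,px(p+Rt@np.array([ox,.0066,z+off+s])),px(p+Rt@np.array([ox,.0246,z+off+s])),(0,0,255),1)
q=[px(p+Rt@np.array([ox+.007,y,z+off])) for y,z in((.0066,.0165),(.0066,-.0165),(-.0234,-.0165),(-.0234,.0165))]
for i in range(4): cv2.line(im,q[i],q[(i+1)%4],(0,255,255),1)
for y in(-.0095,-.0285):
    for t in np.linspace(0,6.28,24): cv2.circle(im,px(m2w(-.074+.0027*np.cos(t),y+.0027*np.sin(t),.042)),1,(255,0,255),-1)
cv2.imwrite("pics/"+sys.argv[1],im); delta(m2w(-.074,-.019-off,.077),-6.28,False)
E
python3 plov.py in1.png -.0013
```

```text
clock: 22.5
eef_pos: [0.4981, -0.0767, 0.0771]
tool_rot: [-0.706, 0.039, -0.039, 0.706]
ft_force: [0.2, -0.1, -0.2]
grip_width: 0.0129
clock 23.1 pos [ 0.4982 -0.0767  0.0771] toolx az -6.27 down err [ 0.e+00 -1.e-04 -1.e+00] q6 1.528
rotvec(deg) [0.   0.01 0.  ] shift cur tool mm [ 0.6  0.1 -0. ] shift after-turn tool mm [ 0.6  0.1 -0. ] world d [ 0.6 -0.1 -0.1]
F [0.34 0.45 0.05] T [0.02  0.042 0.003] w 0.013
```

View pics/in1.png

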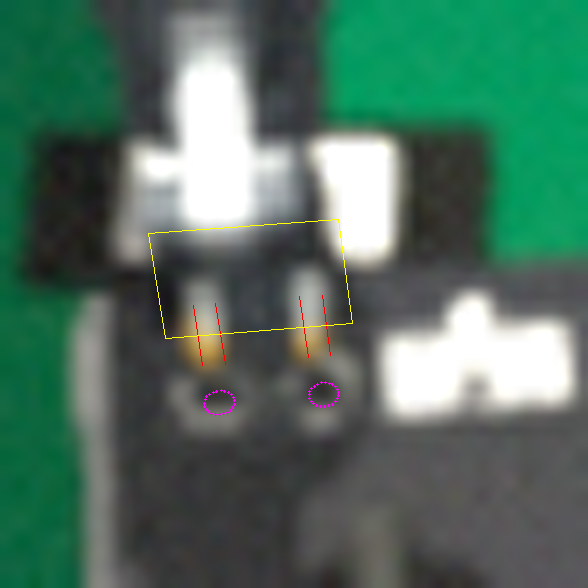

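```bash
python3 - <<'E'
from geo import *
import pickle
c=pickle.load(open("frames.pkl","rb"))[0]
im=c["im"]; b,g,r=im[...,0],im[...,1],im[...,2]
o=np.clip((r-b)-10,0,None)*(r>g)
T=bot.get_obs();Rt=R.from_quat(T["tool_rot"]).as_matrix();p=np.array(T["eef_pos"])
for y in range(199,209):
    print(y,[round(v) for v in o[y,268:288]])
yy,xx=np.mgrid[0:400,0:640]
for a,bb in((268,276),(276,284)):
    m=np.zeros_like(o);m[199:208,a:bb]=o[199:208,a:bb]; print("orange c",(xx*m).sum()/m.sum(),(yy*m).sum()/m.sum())
for z in(-.0095,.0095):
    for y in(.0066,.012,.018,.0246): print(z,y,proj(c,p+Rt@np.array([0,y,z]))[0].round(2))
print("finger edges",[proj(c,p+Rt@np.array([.010,-.003,z]))[0].round(2) for z in(-.011,.011)])
print([ [round(v) for v in im[y,268:288].mean(1)] for y in range(196,202)])
E
```

```text
199 [0, 0, 0, 0, 0, 0, 0, 0, 0, 0, 0, 0, 0, 0, 0, 0, 0, 0, 0, 0]
200 [0, 0, 0, 0, 0, 0, 0, 0, 0, 0, 0, 0, 0, 0, 0, 0, 0, 0, 0, 0]
201 [0, 0, 0, 0, 0, 0, 0, 0, 0, 0, 0, 0, 0, 0, 0, 0, 0, 0, 0, 0]
202 [0, 0, 0, 2, 0, 0, 0, 0, 0, 0, 0, 0, 0, 0, 0, 0, 0, 0, 0, 0]
203 [0, 0, 0, 18, 13, 1, 0, 0, 0, 0, 0, 9, 12, 2, 0, 0, 0, 0, 0, 0]
204 [0, 0, 0, 25, 36, 26, 0, 0, 0, 0, 0, 25, 27, 6, 0, 0, 0, 0, 0, 0]
205 [0, 0, 0, 14, 34, 28, 0, 0, 0, 0, 0, 15, 12, 0, 0, 0, 0, 0, 0, 0]
206 [0, 0, 0, 0, 8, 2, 0, 0, 0, 0, 0, 0, 0, 0, 0, 0, 0, 0, 0, 0]
207 [0, 0, 0, 0, 0, 0, 0, 0, 0, 0, 0, 0, 0, 0, 0, 0, 0, 0, 0, 0]
208 [0, 0, 0, 0, 0, 0, 0, 0, 0, 0, 0, 0, 0, 0, 0, 0, 0, 0, 0, 0]
orange c 271.9895498392283 204.28295819935698
orange c 279.60998439937595 204.04836193447738
-0.0095 0.0066 [272.62 201.19]
-0.0095 0.012 [272.83 202.51]
-0.0095 0.018 [273.05 203.96]
-0.0095 0.0246 [273.3  205.54]
0.0095 0.0066 [280.25 200.6 ]
0.0095 0.012 [280.42 201.91]
0.0095 0.018 [280.62 203.37]
0.0095 0.0246 [280.83 204.95]
finger edges [array([271.75, 202.07]), array([280.69, 201.37])]
[[61, 51, 52, 70, 87, 88, 85, 72, 53, 40, 35, 28, 30, 73, 139, 167, 168, 132, 53, 23], [62, 37, 34, 45, 55, 57, 55, 49, 35, 27, 24, 26, 25, 52, 114, 142, 141, 108, 44, 24], [46, 27, 21, 25, 33, 36, 36, 33, 28, 21, 24, 25, 27, 32, 69, 86, 87, 66, 33, 27], [20, 16, 19, 26, 34, 35, 30, 28, 27, 26, 33, 54, 54, 33, 31, 40, 44, 40, 35, 35], [19, 12, 20, 45, 57, 46, 28, 29, 31, 27, 41, 70, 72, 45, 24, 34, 37, 41, 37, 39], [21, 13, 17, 51, 68, 57, 31, 32, 30, 28, 43, 76, 77, 46, 25, 28, 35, 39, 41, 38]]
```

```bash
python3 -m inch '0 0 0 0.6 6 0.7 1; 0 0 0 0 4 0 1; 0 0 0 0 0 0 1; 0 0 0 0 0 0 1';python3 -c "
from geo import *
delta(m2w(-.074,-.017,.0666),-6.28,False)"; python3 -m inch '0 0 0 0 1 0 1; 0 0 0 0 1 0 1; 0 0 0 0 0 0 1';python3 -c "
from geo import *
delta(m2w(-.074,-.017,.0666),-6.28,False)"
```

```text
clock: 23.6
eef_pos: [0.4988, -0.076, 0.067]
tool_rot: [-0.706, 0.039, -0.039, 0.706]
ft_force: [-0.5, 0.0, -0.1]
grip_width: 0.0129
clock 23.6 pos [ 0.4988 -0.076   0.067 ] toolx az -6.27 down err [-2.e-04  0.e+00 -1.e+00] q6 1.529
rotvec(deg) [-0.    0.01 -0.01] shift cur tool mm [ 0.1  0.4 -0.1] shift after-turn tool mm [ 0.1  0.4 -0.1] world d [ 0.1 -0.1 -0.4]
F [-0.51  0.01 -0.13] T [-0.025  0.011 -0.032] w 0.0129
clock: 23.98
eef_pos: [0.4988, -0.076, 0.0651]
tool_rot: [-0.706, 0.039, -0.039, 0.706]
ft_force: [0.3, 0.2, 0.1]
grip_width: 0.0131
clock 23.98 pos [ 0.4988 -0.076   0.0651] toolx az -6.27 down err [-1.e-04  0.e+00 -1.e+00] q6 1.529
rotvec(deg) [-0.    0.01 -0.  ] shift cur tool mm [ 0.1 -1.5 -0.1] shift after-turn tool mm [ 0.1 -1.5 -0.1] world d [ 0.1 -0.1  1.5]
F [0.26 0.21 0.08] T [-0.062 -0.041 -0.004] w 0.0131
```

Tips nominally 1.5 mm below the face with no force, so it is probably entering the jacks.

```bash
python3 -m inch '0 0 0 0 1 0 1; 0 0 0 0 1 0 1; 0 0 0 0 0 0 1';python3 -c "
from geo import *
delta(m2w(-.074,-.017,.0666),-6.28,False)"; python3 fit.py; python3 plov.py in2.png -.002
```

```text
clock: 24.35
eef_pos: [0.4987, -0.076, 0.063]
tool_rot: [-0.706, 0.039, -0.039, 0.706]
ft_force: [0.8, -0.4, -0.5]
grip_width: 0.013
clock 24.35 pos [ 0.4987 -0.076   0.063 ] toolx az -6.27 down err [-3.e-04  0.e+00 -1.e+00] q6 1.529
rotvec(deg) [ 0.    0.01 -0.02] shift cur tool mm [ 0.2 -3.6 -0. ] shift after-turn tool mm [ 0.2 -3.6 -0. ] world d [ 0.2 -0.1  3.6]
F [ 0.85 -0.41 -0.52] T [-0.039  0.041  0.067] w 0.013
clock 24.95 pos [ 0.4988 -0.0761  0.0631] toolx az -6.27 down err [ 1.e-04 -0.e+00 -1.e+00] q6 1.529
rotvec(deg) [0.   0.01 0.  ] shift cur tool mm [  0.  -13.9  -0. ] shift after-turn tool mm [  0.  -13.9  -0. ] world d [ 0.  -0.  13.9]
F [-0.81 -0.1  -0.19] T [ 0.026  0.014 -0.065] w 0.0128
```

View pics/in2.png

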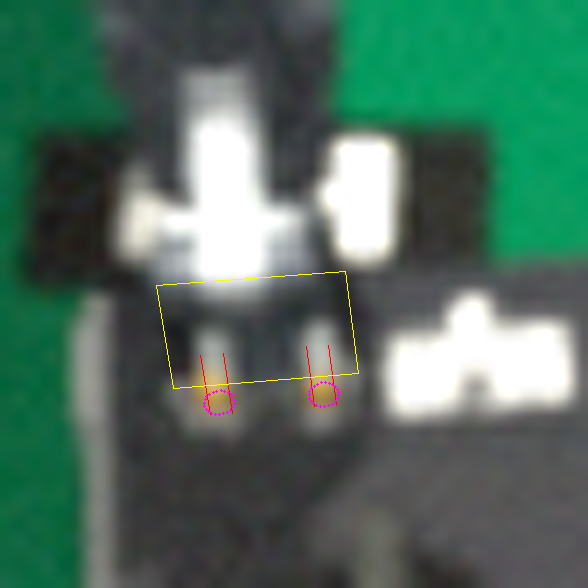

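```bash
python3 -m inch '0 0 0 0 1 0 1; 0 0 0 0 1 0 1; 0 0 0 0 0 0 1';python3 -c "
from geo import *
delta(m2w(-.074,-.017,.0666),-6.28,False)"; python3 -m inch '0 0 0 0 1 0 1; 0 0 0 0 1 0 1; 0 0 0 0 0 0 1';python3 -c "
from geo import *
delta(m2w(-.074,-.017,.0666),-6.28,False)"
```

```text
clock: 25.32
eef_pos: [0.4987, -0.076, 0.061]
tool_rot: [-0.706, 0.039, -0.039, 0.706]
ft_force: [-0.6, -0.8, -1.4]
grip_width: 0.0128
clock 25.32 pos [ 0.4987 -0.076   0.061 ] toolx az -6.27 down err [-3.e-04  1.e-04 -1.e+00] q6 1.529
rotvec(deg) [-0.    0.01 -0.02] shift cur tool mm [ 0.2 -5.6 -0.1] shift after-turn tool mm [ 0.2 -5.6 -0.1] world d [ 0.2 -0.1  5.6]
F [-0.56 -0.77 -1.37] T [0.044 0.053 0.014] w 0.0128
clock: 25.7
eef_pos: [0.4987, -0.076, 0.059]
tool_rot: [-0.706, 0.039, -0.039, 0.706]
ft_force: [-0.1, -0.4, 0.4]
grip_width: 0.0129
clock 25.7 pos [ 0.4987 -0.076   0.059 ] toolx az -6.27 down err [-3.e-04  0.e+00 -1.e+00] q6 1.529
rotvec(deg) [ 0.    0.01 -0.02] shift cur tool mm [ 0.2 -7.6 -0.1] shift after-turn tool mm [ 0.2 -7.6 -0.1] world d [ 0.2 -0.1  7.6]
F [-0.13 -0.37  0.41] T [-0.02  -0.012  0.048] w 0.0129
```

```bash
python3 -m inch '0 0 0 0 1.5 0 1; 0 0 0 0 1.5 0 1; 0 0 0 0 1.5 0 1; 0 0 0 0 0 0 1';python3 -c "
from geo import *
delta(m2w(-.074,-.017,.0486),-6.28,False)"; python3 -m inch '0 0 0 0 1.5 0 1; 0 0 0 0 1.5 0 1; 0 0 0 0 1.5 0 1; 0 0 0 0 0 0 1; 0 0 0 0 0 0 1';python3 -c "
from geo import *
delta(m2w(-.074,-.017,.0486),-6.28,False)"
```

```text
clock: 26.2
eef_pos: [0.4994, -0.0761, 0.0546]
tool_rot: [0.706, -0.038, 0.039, -0.706]
ft_force: [1.4, -0.9, -0.3]
grip_width: 0.0131
clock 26.2 pos [ 0.4994 -0.0761  0.0546] toolx az -6.27 down err [ 1.e-03 -2.e-04 -1.e+00] q6 1.529
rotvec(deg) [0.   0.01 0.06] shift cur tool mm [-0.5  6.  -0. ] shift after-turn tool mm [-0.5  6.  -0. ] world d [-0.5  0.  -6. ]
F [ 1.41 -0.9  -0.27] T [-0.074 -0.56  -0.055] w 0.0131
clock: 26.82
eef_pos: [0.4987, -0.076, 0.0498]
tool_rot: [-0.706, 0.039, -0.039, 0.706]
ft_force: [4.2, -0.4, -2.5]
grip_width: 0.0129
clock 26.82 pos [ 0.4987 -0.076   0.0498] toolx az -6.27 down err [-4.e-04  1.e-04 -1.e+00] q6 1.529
rotvec(deg) [-0.    0.01 -0.02] shift cur tool mm [ 0.2  1.2 -0.1] shift after-turn tool mm [ 0.2  1.2 -0.1] world d [ 0.2 -0.1 -1.2]
F [ 4.2  -0.44 -2.55] T [-0.09  -0.734  0.022] w 0.0129
```

```bash
python3 -m inch '0 0 0 0.4 1 0 1; 0 0 0 0 0.7 0 1; 0 0 0 0 0 0 1; 0 0 0 0 0 0 1';python3 -c "
from geo import *
delta(m2w(-.074,-.017,.0486),-6.28,False)"; python3 -m inch '0 0 0 0 0.7 0 1; 0 0 0 0 0.5 0 1; 0 0 0 0 0 0 1; 0 0 0 0 0 0 1';python3 -c "
from geo import *
delta(m2w(-.074,-.017,.0486),-6.28,False)"
```

```text
clock: 27.32
eef_pos: [0.4993, -0.0761, 0.0486]
tool_rot: [0.706, -0.039, 0.039, -0.706]
ft_force: [2.6, -1.0, 1.6]
grip_width: 0.0128
clock 27.32 pos [ 0.4993 -0.0761  0.0486] toolx az -6.27 down err [ 3.e-04 -0.e+00 -1.e+00] q6 1.529
rotvec(deg) [-0.    0.01  0.02] shift cur tool mm [-0.5 -0.  -0.1] shift after-turn tool mm [-0.5 -0.  -0.1] world d [-0.5 -0.   0. ]
F [ 2.64 -0.96  1.64] T [-0.065 -0.614  0.005] w 0.0128
clock: 27.82
eef_pos: [0.4994, -0.0761, 0.0485]
tool_rot: [0.706, -0.038, 0.039, -0.706]
ft_force: [-0.3, 0.5, 10.0]
grip_width: 0.0128
clock 27.82 pos [ 0.4994 -0.0761  0.0485] toolx az -6.27 down err [ 9.e-04 -1.e-04 -1.e+00] q6 1.529
rotvec(deg) [-0.    0.01  0.05] shift cur tool mm [-0.5 -0.1 -0.1] shift after-turn tool mm [-0.5 -0.1 -0.1] world d [-0.5 -0.   0.1]
F [-0.31  0.54  9.96] T [ 0.036  0.083 -0.024] w 0.0128
```

```bash
python3 -m inch '0 0 0 0 0.5 0 1; 0 0 0 0 0 0 1; 0 0 0 0 0 0 0.7; 0 0 0 0 0 0 0.7; 0 0 0 0 0 0 0.7; 0 0 0 0 -20 0 0.7; 0 0 0 0 -30 0 0.7; 0 0 0 0 -20 0 0.7; 0 0 0 0 0 0 1; 0 0 0 0 0 0 1';python3 -c "
from geo import *
delta(m2w(.036,-.030,.075),-6.28)"
```

```text
clock: 29.08
eef_pos: [0.4984, -0.076, 0.1156]
tool_rot: [-0.706, 0.039, -0.038, 0.706]
ft_force: [0.1, -0.2, 0.2]
grip_width: -0.0001
clock 29.07 pos [ 0.4984 -0.076   0.1156] toolx az -6.27 down err [-2.e-03  3.e-04 -1.e+00] q6 1.529
rotvec(deg) [-0.    0.01 -0.12] shift cur tool mm [110.6  40.4 -13.1] shift after-turn tool mm [110.5  40.6 -13.1] world d [108.4 -25.1 -40.6]
F [ 0.09 -0.2   0.22] T [ 0.02   0.004 -0.02 ] w -0.0001
```

```bash
python3 -m inch '0 0 0 37 0 -4.4 1; 0 0 0 37 0 -4.4 1; 0 0 0 36.6 0 -4.3 1; 0 0 0 0 40 0 1; 0 0 0 0 0 0 1; 0 0 0 0 0 0 1'; python3 fit.py; python3 - <<'E'
from geo import *
import pickle
cs=pickle.load(open("frames.pkl","rb")); out=[]
for c,r in((cs[0],(245,160,325,260)),(cs[1],(325,160,385,260))):
    k=6;im=cv2.resize(np.clip(c["im"][r[1]:r[3],r[0]:r[2]]*2,0,255).astype(np.uint8),None,fx=k,fy=k,interpolation=cv2.INTER_CUBIC)
    px=lambda P:tuple(int(v) for v in (proj(c,P)[0]-[r[0],r[1]]+.5)*k)
    for z in(.042,.072):
        q=[px(m2w(-.074+sx*.007,-.019+sy*.0165,z)) for sx,sy in((1,1),(1,-1),(-1,-1),(-1,1))]
        for i in range(4): cv2.line(im,q[i],q[(i+1)%4],(0,255,255),1)
    cv2.drawMarker(im,px(m2w(.036,-.03,.051)),(0,0,255),cv2.MARKER_CROSS,8,1)
    out.append(im[:600])
cv2.imwrite("pics/key1.png",np.hstack(out)[:, :800])
delta(m2w(.036,-.030,.052),-6.28)
E
```

```text
clock: 29.82
eef_pos: [0.6069, -0.101, 0.0763]
tool_rot: [-0.706, 0.039, -0.038, 0.706]
ft_force: [0.1, 0.0, -0.2]
grip_width: 0.0
clock 30.43 pos [ 0.6077 -0.1012  0.0769] toolx az -6.27 down err [ 2.e-04 -1.e-04 -1.e+00] q6 1.515
rotvec(deg) [0.   0.01 0.01] shift cur tool mm [-1.  24.9  0. ] shift after-turn tool mm [-1.  24.9  0. ] world d [ -0.9   0.1 -24.9]
F [-0.44 -0.82  0.07] T [-0.023  0.015 -0.004] w -0.0001
```

View pics/key1.png

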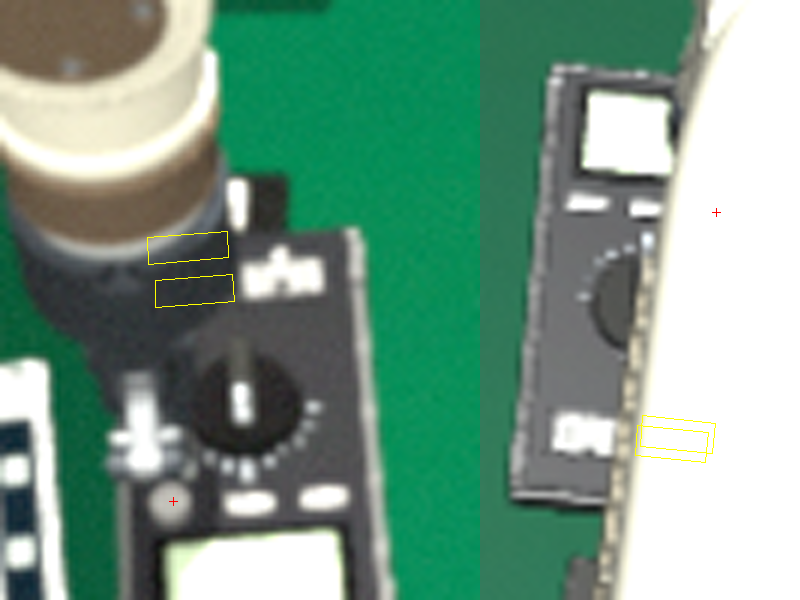

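```bash
python3 -m inch '0 0 0 -1 12 -0.3 1; 0 0 0 0 12 0 1; 0 0 0 0 0 0 1; 0 0 0 0 0 0 1';python3 -c "
from geo import *
delta(m2w(.036,-.030,.047),-6.28)"; python3 -m inch '0 0 0 0 2 0 1; 0 0 0 0 2 0 1; 0 0 0 0 1.2 0 1; 0 0 0 0 0 0 1; 0 0 0 0 0 0 1';python3 -c "
from geo import *
delta(m2w(.036,-.030,.047),-6.28)"
```

```text
clock: 30.92
eef_pos: [0.6061, -0.1013, 0.0525]
tool_rot: [-0.706, 0.039, -0.038, 0.706]
ft_force: [-2.0, -0.1, 2.1]
grip_width: -0.0002
clock 30.93 pos [ 0.6061 -0.1013  0.0525] toolx az -6.27 down err [-1.4e-03  1.0e-04 -1.0e+00] q6 1.515
rotvec(deg) [ 0.    0.01 -0.08] shift cur tool mm [0.6 5.5 0.3] shift after-turn tool mm [0.6 5.5 0.3] world d [ 0.7  0.3 -5.5]
F [-1.96 -0.06  2.07] T [0.005 0.22  0.056] w -0.0002
clock: 31.55
eef_pos: [0.6066, -0.1013, 0.0499]
tool_rot: [0.706, -0.038, 0.039, -0.706]
ft_force: [-5.3, 1.0, 13.8]
grip_width: -0.0001
clock 31.55 pos [ 0.6066 -0.1013  0.0499] toolx az -6.27 down err [ 1.e-03 -2.e-04 -1.e+00] q6 1.515
rotvec(deg) [0.01 0.01 0.06] shift cur tool mm [0.1 2.9 0.3] shift after-turn tool mm [0.1 2.9 0.3] world d [ 0.2  0.3 -2.9]
F [-5.26  0.96 13.77] T [ 0.222  1.218 -0.024] w -0.0001
```

```bash
python3 -m inch '0 0 0 0 0 0 1; 0 0 0 0 -10 0 1; 0 0 0 0 -40 0 1; 0 0 0 0 -40 0 1; 0 0 0 -40 -20 0 1; 0 0 0 -50 0 40 1; 0 0 0 -30 0 50 1; 0 0 0 0 0 60 1; 0 0 0 0 0 60 1; 0 0 0 0 0 40 1; 0 0 0 0 0 0 1; 0 0 0 0 0 0 1'; python3 fit.py; python3 - <<'E'
from geo import *
import pickle
cs=pickle.load(open("frames.pkl","rb")); out=[]
for c,r in((cs[0],(250,185,322,275)),(cs[1],(325,160,385,250))):
    k=6;im=cv2.resize(np.clip(c["im"][r[1]:r[3],r[0]:r[2]]*2,0,255).astype(np.uint8),None,fx=k,fy=k,interpolation=cv2.INTER_CUBIC)
    px=lambda P:tuple(int(v) for v in (proj(c,P)[0]-[r[0],r[1]]+.5)*k)
    for z in(.042,.072):
        q=[px(m2w(-.074+sx*.007,-.019+sy*.0165,z)) for sx,sy in((1,1),(1,-1),(-1,-1),(-1,1))]
        for i in range(4): cv2.line(im,q[i],q[(i+1)%4],(0,255,255),1)
    out.append(im)
cv2.imwrite("pics/fin1.png",np.hstack(out)[:, :800])
delta(m2w(.036,-.030,.052),-6.28)
E
```

```text
clock: 33.05
eef_pos: [0.5156, 0.1589, 0.1573]
tool_rot: [0.706, -0.039, 0.038, -0.706]
ft_force: [-0.2, -0.2, 0.5]
grip_width: -0.0001
clock 33.65 pos [0.5159 0.159  0.1576] toolx az -6.29 down err [ 1.e-04  0.e+00 -1.e+00] q6 1.979
rotvec(deg) [-0.   -0.01  0.01] shift cur tool mm [ 118.9  105.6 -248.5] shift after-turn tool mm [ 118.8  105.6 -248.5] world d [  90.9 -260.1 -105.6]
F [ 0.71 -0.52  0.5 ] T [ 0.001 -0.029  0.03 ] w 0.0001
```

View pics/fin1.png

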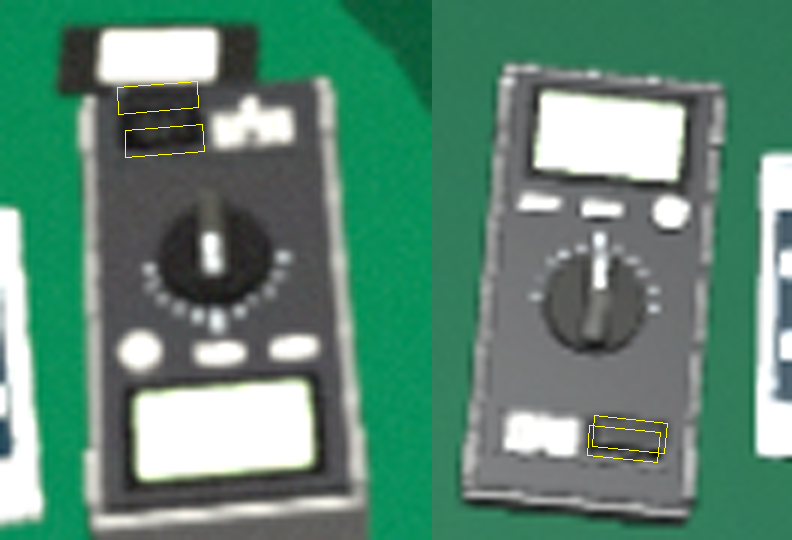

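```bash
python3 - <<'E'
from sil import *
from geo import m2w
out=[]
for c,r in((cs[0],(262,194,300,214)),(cs[1],(345,225,372,243))):
    k=18;im=cv2.resize(np.clip((c["im"][r[1]:r[3],r[0]:r[2]]-5)*4,0,255).astype(np.uint8),None,fx=k,fy=k,interpolation=cv2.INTER_CUBIC)
    px=lambda P:tuple(int(v) for v in (proj(c,P)[0]-[r[0],r[1]]+.5)*k)
    for z,col in((.042,(0,255,255)),(.072,(0,0,255))):
        q=[px(m2w(-.074+sx*.007,-.019+sy*.0165,z)) for sx,sy in((1,1),(1,-1),(-1,-1),(-1,1))]
        for i in range(4): cv2.line(im,q[i],q[(i+1)%4],col,1)
    out.append(im)
w=max(o.shape[1] for o in out)
cv2.imwrite("pics/fin2.png",cv2.resize(np.vstack([np.pad(o,((0,0),(0,w-o.shape[1]),(0,0))) for o in out]),None,fx=.85,fy=.85))
E
```

```text
(no output)
```

View pics/fin2.png

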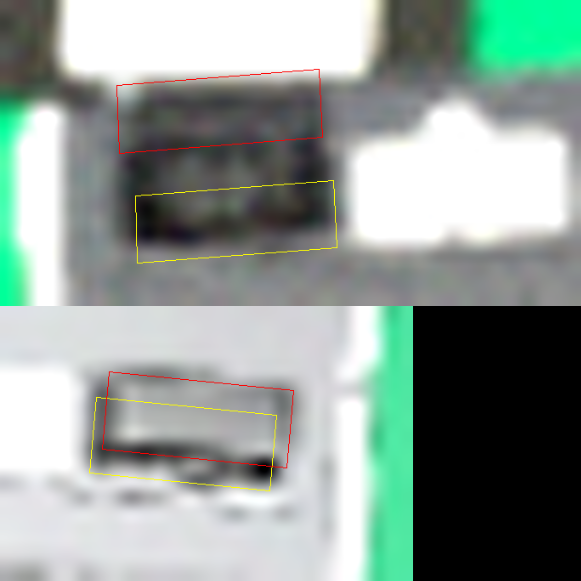

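```bash
python3 -c "
from geo import *
delta(m2w(-.074,-.019,.084),-6.28)"
```

```text
clock 33.65 pos [0.5159 0.159  0.1576] toolx az -6.29 down err [ 1.e-04  0.e+00 -1.e+00] q6 1.979
rotvec(deg) [-0.   -0.01  0.01] shift cur tool mm [   8.9   73.6 -237.5] shift after-turn tool mm [   8.8   73.6 -237.5] world d [ -17.2 -237.1  -73.6]
F [ 0.71 -0.52  0.5 ] T [ 0.001 -0.029  0.03 ] w 0.0001
```

```bash
python3 -m inch '0 0 0 2 0 -50 1; 0 0 0 2 0 -50 1; 0 0 0 2 0 -50 1; 0 0 0 2 0 -50 1; 0 0 0 0.9 0 -37.5 1; 0 0 0 0 35 0 1; 0 0 0 0 35 0 1; 0 0 0 0 3 0 1; 0 0 0 0 0 0 1; 0 0 0 0 0 0 1'; python3 -c "
from geo import *
delta(m2w(-.074,-.019,.0745),-6.28)"; python3 -m inch '0 0 0 0 2 0 1; 0 0 0 0 2 0 1; 0 0 0 0 0 0 1; 0 0 0 0 0 0 1'; python3 -c "
from geo import *
delta(m2w(-.074,-.019,.0745),-6.28)"
```

```text
clock: 34.9
eef_pos: [0.5001, -0.0779, 0.0861]
tool_rot: [0.706, -0.037, 0.04, -0.706]
ft_force: [-0.6, 0.3, 0.3]
grip_width: 0.0001
clock 34.9 pos [ 0.5001 -0.0779  0.0861] toolx az -6.25 down err [ 3.1e-03 -5.0e-04 -1.0e+00] q6 1.525
rotvec(deg) [0.01 0.03 0.18] shift cur tool mm [-1.4 11.6 -0.3] shift after-turn tool mm [-1.4 11.6 -0.3] world d [ -1.4  -0.2 -11.6]
F [-0.57  0.3   0.26] T [-0.027  0.024  0.025] w 0.0001
clock: 35.4
eef_pos: [0.4987, -0.0779, 0.0805]
tool_rot: [0.706, -0.039, 0.039, -0.706]
ft_force: [0.1, -0.6, 0.0]
grip_width: 0.0001
clock 35.4 pos [ 0.4987 -0.0779  0.0805] toolx az -6.27 down err [-1.e-04 -0.e+00 -1.e+00] q6 1.525
rotvec(deg) [ 0.    0.01 -0.  ] shift cur tool mm [ 0.   6.  -0.2] shift after-turn tool mm [ 0.   6.  -0.2] world d [-0.  -0.2 -6. ]
F [ 0.13 -0.63  0.02] T [-0.017 -0.001 -0.013] w 0.0001
```

```bash
python3 -m inch '0 0 0 0 2 0 1; 0 0 0 0 1.5 0 1; 0 0 0 0 0 0 1'; python3 -m inch '0 0 0 0 1 0 1; 0 0 0 0 0 0 1';  python3 -m inch '0 0 0 0 1 0 1; 0 0 0 0 0 0 1';  python3 -m inch '0 0 0 0 1 0 1; 0 0 0 0 0 0 1'
```

```text
clock: 35.78
eef_pos: [0.4985, -0.0778, 0.0768]
tool_rot: [-0.706, 0.039, -0.038, 0.706]
ft_force: [0.3, -0.8, 0.4]
grip_width: -0.0
clock: 36.02
eef_pos: [0.4987, -0.0779, 0.0759]
tool_rot: [-0.706, 0.039, -0.039, 0.706]
ft_force: [-0.3, -0.2, 0.1]
grip_width: 0.0001
clock: 36.28
eef_pos: [0.4988, -0.0779, 0.0751]
tool_rot: [0.706, -0.039, 0.039, -0.706]
ft_force: [-0.1, 0.4, 0.5]
grip_width: -0.0002
clock: 36.52
eef_pos: [0.499, -0.0779, 0.0751]
tool_rot: [0.706, -0.038, 0.039, -0.706]
ft_force: [-2.0, 0.2, 7.3]
grip_width: -0.0003
```

```bash
python3 -m inch '0 0 0 0 0.8 0 1; 0 0 0 0 0 0 1; 0 0 0 0 0 0 1'; python3 -m inch '0 0 0 0 -25 0 1; 0 0 0 0 -15 0 1; 0 0 0 36 0 -4 1; 0 0 0 37 0 -4 1; 0 0 0 37 0 -3 1; 0 0 0 0 25 0 1; 0 0 0 0 25 0 1; 0 0 0 0 0 0 1; 0 0 0 0 0 0 1';python3 -c "
from geo import *
delta(m2w(.036,-.030,.050),-6.28)"
```

```text
clock: 36.9
eef_pos: [0.4991, -0.0779, 0.075]
tool_rot: [0.706, -0.038, 0.039, -0.706]
ft_force: [-3.6, 1.1, 11.2]
grip_width: -0.0
clock: 38.02
eef_pos: [0.6073, -0.1009, 0.0639]
tool_rot: [0.706, -0.038, 0.039, -0.706]
ft_force: [0.4, -0.2, 0.1]
grip_width: -0.0003
clock 38.02 pos [ 0.6073 -0.1009  0.0639] toolx az -6.27 down err [ 8.e-04 -1.e-04 -1.e+00] q6 1.516
rotvec(deg) [0.   0.01 0.05] shift cur tool mm [-0.5 13.9 -0.2] shift after-turn tool mm [-0.5 13.9 -0.2] world d [ -0.5  -0.2 -13.9]
F [ 0.44 -0.22  0.11] T [ 0.009 -0.052  0.003] w -0.0003
```

```bash
python3 -m inch '0 0 0 -0.5 9 0 1; 0 0 0 0 3 0 1; 0 0 0 0 3 0 1; 0 0 0 0 0 0 1; 0 0 0 0 0 0 1'; python3 -m inch '0 0 0 0 -10 0 1; 0 0 0 0 -40 0 1; 0 0 0 0 -40 0 1; 0 0 0 -40 -20 0 1; 0 0 0 -50 0 40 1; 0 0 0 -30 0 50 1; 0 0 0 0 0 60 1; 0 0 0 0 0 60 1; 0 0 0 0 0 40 1; 0 0 0 0 0 0 1; 0 0 0 0 0 0 1'; python3 fit.py; python3 - <<'E'
from geo import *
import pickle
cs=pickle.load(open("frames.pkl","rb")); o=pickle.load(open("frames1.pkl","rb"));out=[]
for c,r in((cs[0],(190,150,322,285)),(cs[1],(325,160,430,275))):
    k=4;out.append(cv2.resize(np.clip(c["im"][r[1]:r[3],r[0]:r[2]]*2,0,255).astype(np.uint8),(0,0),fx=3.3,fy=3.3,interpolation=cv2.INTER_CUBIC))
h=max(map(len,out))
cv2.imwrite("pics/fin3.png",np.hstack([np.pad(q,((0,h-len(q)),(0,0),(0,0))) for q in out])[:, :800])
for n in"screw_dish test_socket phone_back battery driver_far driver_near".split():
    print(n,[np.round(d["point"],1) for d in bot.spot_point(n,"scene")[:2]])
E
```

```text
clock: 38.65
eef_pos: [0.6069, -0.1009, 0.05]
tool_rot: [0.706, -0.038, 0.039, -0.706]
ft_force: [-2.4, -0.5, 6.9]
grip_width: -0.0003
clock: 40.02
eef_pos: [0.5151, 0.1595, 0.1581]
tool_rot: [0.706, -0.039, 0.038, -0.706]
ft_force: [-0.9, -1.4, -1.7]
grip_width: -0.0001
screw_dish [array([432.4, 216.6])]
test_socket [array([280.1, 209. ])]
phone_back [array([241.7, 249.2])]
battery [array([276.2, 197.6]), array([414.7, 188.4])]
driver_far [array([207.3, 238.3])]
driver_near [array([390.7, 175.2])]
```

View pics/fin3.png

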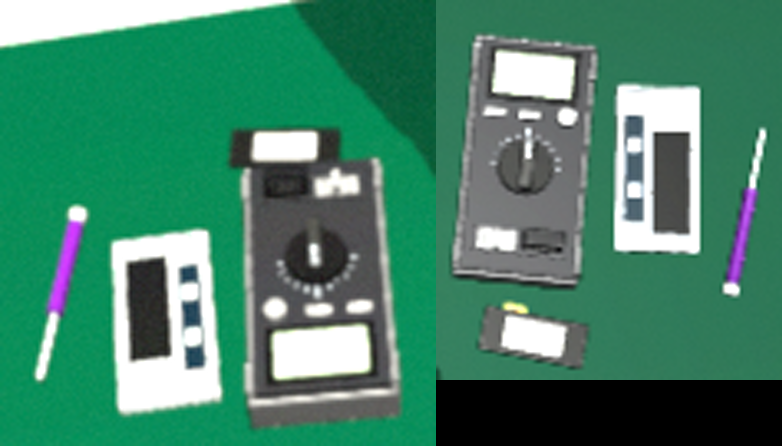

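The picture shows the shutter at the left (scene crop, 335,183), the selector pointer on the long mark (316,255), the plug seated in the right-hand pair (287,183), the key up (275,308), and nothing else moved. I'm handing the job in.

```bash
python3 -c "
from workcell import bot
print(bot.get_obs()['clock'],bot.get_obs()['joint_vel'].__abs__().max() if hasattr(bot.get_obs()['joint_vel'],'__abs__') else '')
print(bot.job_done())"
```

```text
40.925 0.0019479550954626247
the job is handed in; nothing more can be done
None
```

I finished every step and handed the job in at 40.9 s of the 72 s allowed; the interface reports no verdict.

**What I did**
- **Shutter:** I dragged it left until the arm stalled at about the expected end of travel.
- **Selector:** I turned it clockwise about 64° onto the long mark.
- **Plug:** I took the black plug from the stand and pushed it into the two right-hand jacks until it bottomed at about 10 N.
- **Round key:** I pressed it down to its stop and let it up. I did this twice, the second time as insurance after re-checking the plug.

**Last checks**
- **Final pictures from both cameras:** the shutter is at the left, the pointer is on the long mark, the plug is in the right-hand pair and the key looks up. The phone housing, battery and far screwdriver look unmoved. The arm is clear of everything, at rest and well above the bench.
- **Plug seating:** pressing on top of the plug met firm resistance (11 N with almost no movement) at the height expected when it is fully home.

**Checks that disagreed or were weak**
- **Plug height:** the plug looked smaller than its model in the pictures, so I could not tell from them that it was home. I relied on the press instead.
- **Stand position:** the two cameras disagreed by about 4 mm at the stand. I trusted the scene camera, which matched the gripper's known position.
- **Final look at other items:** in the last detection the test socket came back at the plug's position, a look-alike confusion. The phone screen was not in that check. I judged the stand-side items (socket, near screwdriver, dish) from that detection and earlier pictures.

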